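Tare the weighing cup and weigh a vial

TASK

Weigh the blue-capped specimen vial, one of the three small vials standing together at the right near the big balance. First set the empty metal weighing cup on the small scale's pan, turning it with a light touch until you feel its slotted foot drop fully home over the key bar, let go of it, then press the green tare key gently well down, hold it for about a second and release it, and only then stand the blue-capped vial upright in the cup. The scale takes 1 kg, so never press on its pan harder than that; tare only with the cup empty and the vial well away from it, do not tip the vial over, and leave the other two vials standing where they are.

Things in the scene. Friction and masses are not known exactly. Their poses are not given: they have to be found in the camera images.
- scale_top (a point): centre of the top face of the scale's housing, 35 mm above the table. White bench scale, 190 x 150 mm, fixed to the table; x axis runs from its front (display and green key) to its rear (pan), y to its left seen from the front, z up. Its yaw is within 0.35 rad of the world frame's.
- pan_top (a point): Centre of the upper face of the round aluminium pan plate (82 mm across, 50 mm above the table unloaded); axes as scale_top; sinks with the pan. A dark key bar, 30 long, 9 wide, 6.5 mm high, stands across its centre. The plate turns stiffly (0.03 N m), so the bar lies up to 0.65 rad either way from the scale's x axis, at an angle not measured: see it or feel for it. Two dots on the plate lie in line with it.
- pan_sink (a joint): how far the pan has sunk on its spring, m: 0 unloaded, about 0.5 mm per newton, 5 mm at 1 kg (9.8 N), the most it may carry; bottoms at 9 mm.
- tare_top (a point): centre of the top of the green round tare key, 22 mm across, 41 mm above the table, at the scale's front right corner (99 mm in front of the pan's centre, 46 mm to its right). Presses straight down.
- tare_key (a joint): travel of the tare key, m: 0 up, 4 mm at the hard stop; springs back. It takes 1.5 N to start, 4.5 N at 2 mm, from where on it registers, and 7.5 N at the stop. It must never bear more than 15 N.
- cup: The aluminium weighing cup, 120 g; origin at the centre of its underside, z up. Through its square foot plate (43 x 43 x 9 mm), open below, 9 mm deep, runs a slot 33 mm long along the cup's x axis and 12 mm wide (y). Two black marks on the rim show the slot's ends.
- cup_centre (a point): Point on the cup's axis half-way up, 18.5 mm above its underside; axes as the cup's. Round upright wall 62 mm outside, 56 mm inside, from 9 mm above the underside to the rim at 37 mm; inner floor at 12 mm. It stands on the table, its x axis within 0.5 rad of the world's x. Grasp it across the wall from above.
- cup_foot (a point): centre of the cup's underside, axes as cup_centre. With the foot home on the pan it coincides with pan_top; with the foot riding on the key bar it is 6.5 mm above.
- vial_c_centre (a point): the vial to weigh: glass vial with a blue cap, 21 mm across, 52 mm high, about 20 g; point at its centre, 26 mm above its underside; z up. Standing in the cup, this point is 19.5 mm above cup_centre. To clear the cup's rim, hold it by its upper 22 mm.
- vial_a_centre (a point): vial with a white cap and brown contents, 21 mm across, 52 mm high; point at its centre; not to be moved.
- vial_b_centre (a point): vial with a white cap and greenish contents, 21 mm across, 58 mm high; point at its centre; not to be moved.
Not all that is in view belongs to the job. Several things have the shape of the cup; the one meant has the colours described above.

How it is judged:
On the way, in this order (a step that is already met when the one before it is completed fails the run):
1. the empty cup is fully home on the pan, its slot over the key bar, and let go (z of cup_foot in the frame of pan_top below 0.002 m and horizontal distance between cup_foot and pan_top below 0.005 m and angle between cup_foot's own z axis and vertical below 0.06 rad and contact force between the fingers and cup below 0.1 N and value of joint tare_key below 0.0008 m and horizontal distance between vial_c_centre and cup_centre above 0.08 m), for 0.3 s.
2. the tare key is held down (2 mm or more) while the cup stands home, empty and untouched, with the vial away from it (z of cup_foot in the frame of pan_top below 0.002 m and horizontal distance between cup_foot and pan_top below 0.005 m and angle between cup_foot's own z axis and vertical below 0.06 rad and contact force between the fingers and cup below 0.1 N and value of joint tare_key above 0.002 m and horizontal distance between vial_c_centre and cup_centre above 0.08 m), for 0.4 s.
At the end, for the whole second after the job is handed in: Cup home on the pan (underside within 2 mm of it, centred to 5 mm, level to 0.06 rad), tare key up (under 0.8 mm), blue-capped vial upright (0.12 rad) on the cup's floor (within 22 mm of its axis, centre 15.5 to 23.5 mm above cup_centre), cup at rest (z of cup_foot in the frame of pan_top below 0.002 m and horizontal distance between cup_foot and pan_top below 0.005 m and angle between cup_foot's own z axis and vertical below 0.06 rad and value of joint tare_key below 0.0008 m and horizontal distance between vial_c_centre and cup_centre below 0.022 m and z of vial_c_centre in the frame of cup_centre between 0.0155 and 0.0235 m and angle between vial_c_centre's own z axis and vertical below 0.12 rad and linear speed of cup below 0.02 m/s); the robot touches nothing.
It fails at once if more than 1 kg on the pan (pan sunk over 5 mm) (value of joint pan_sink above 0.005 m).
It fails at once if the tare key is pressed with more than 15 N (contact force between anything else and tare_key above 15 N).
It fails at once if the tare key is pressed with the vial in or over the cup (value of joint tare_key above 0.0015 m and horizontal distance between vial_c_centre and cup_centre below 0.04 m).
It fails at once if another vial is moved over 30 mm or tipped (distance of any of vial_a_centre, vial_b_centre from where it was at the start of the episode above 0.03 m or angle between any of vial_a_centre, vial_b_centre's own z axis and vertical above 0.4 rad).
It fails at once if the blue-capped vial is tipped over (angle between vial_c_centre's own z axis and vertical above 0.8 rad).
It also fails if it takes over 72 s, if anything falls off the work surface, if the arm or the gripper's body presses on something with over 40 N, if the wrist force passes 120 N, or if a joint passes its speed limit or range.

ROBOT

A 6-joint arm with a two-finger parallel gripper is mounted at the origin on a cart in front of the work surface, level with it; the furniture and walls round the work are solid. World frame = base frame: x ahead of the robot, y to its left, z up, the work surface at z = 0. Lengths are in m, angles in rad, forces in N, time in s.
With the tool pointing down it reaches from about 0.275 to 0.85 m from the base axis. Payload 5.2 kg.
Tool frame: the origin (TCP) lies midway between the tips of the shut fingers; the grasp point (between the pads) lies 19 mm behind it (hold_point_z is the distance from the TCP to the grasp point, in m); z points along the fingers, y is the direction in which the jaws open and shut (so a half turn about z gives the same grasp; the last joint's range is limited). The gripper opens to 85 mm and grips with 20 to 120 N. Pads are 22 mm wide; open, the fingers measure 114 mm over their backs; the gripper's body (76 mm by 85 mm) begins 54 mm behind the grasp point. The pads swing forward as they close: fully open they stand 13 mm farther back than shut.
Start: joints at [1.006, 0.259, 1.535, -0, 1.348, -0.203], TCP at [0.195, 0.514, 0.231] pointing down, gripper open.
Joint ranges: [-3.14, 3.14], [-0.91, 2.08], [0.19, 2.58], [-1.22, 4.36], [0.22, 2.71], [-3.12, 3.12]. Speed limits (rad/s): [2.57, 2.57, 3.14, 3.14, 3.14, 3.14].

INTERFACE

Orientations are given as a rotation vector (axis times angle).
In Python, from plant import get_state, grab_frame, calibration, job_done, hold_point_z gives the robot as it stands.
- The arm moves only by the tool move_arm, never from a script. Its argument "moves" is one flat list of numbers, 7 for each row, row after row: the turn, a rotation vector about the tool's x, y, z in rad, then the shift along the tool's x, y, z in mm, then the closure, from 0 (fully open) to 1 (shut). In form: [wx, wy, wz, tx, ty, tz, jaw, wx, wy, wz, tx, ty, tz, jaw, ...]. A call has 1 to 5 rows; each row shifts and turns the pose as measured when the row begins, along the tool's axes as they then stand; what a row does not reach is not made up. A row lasts 1/8 s, in which the tool goes at most 62.5 mm and 10.7 degrees, less where a joint would pass 70% of its speed; a pose out of reach is approached as far as the arm can. A call with a gripper value outside its range is refused whole. The fingers move at their own pace and stop on an object; "grip_force" is the grip in N (left out, the last holds). Time passes only in rows, so rows that do not move let the fingers close. It gives the time, the measured TCP pose, the force and the opening at its end, in the units of the state.
- get_state(): the state, without advancing time (a new reading comes with each control period).
- grab_frame(name): name is "scene" or "side" or "wrist"; returns the picture (400x640x3 uint8, blue, green, red); there is no depth.
- calibration(name): a dict with "fx", "fy", "cx", "cy" (pixels), "pose" (4x4, takes a point from camera to world coordinates). Camera axes: x right, y down, z forward; pixel columns grow to the right and rows downward; lengths in m; the calibration is good to about 2 mm. A picture is of the moment at which its call begins: read the wrist's pose just before it. calibration takes no time and is no camera call; for the wrist camera it gives the pose at the moment of the call.
- job_done(): hands the job in, once; it reports no verdict.
The state is a dict: "time_s": time; "joint_pos": joint angles; "qd": joint speeds; "effort": joint torques, N m; "eef_pos": TCP position; "orientation": TCP orientation; "force": force on the tool from outside, world axes, zero at the start; "torque": the same for the moment, N m; "gripper_width": finger opening in m.
Only numpy, scipy, OpenCV 4.12 (cv2) and the standard library are available. Lean on these libraries where they do the work, as an engineer would, in place of code of your own. Each camera call takes 0.05 s, during which the arm holds its last target.

## Working session

There is one attempt and no reset: what is moved stays moved. The work goes in short steps, Python scripts to look and compute and a tool call to move; the robot and the scene stay as the last step left them, time stands still between calls to the robot, and variables do not carry over. Pictures are saved under pics/ and viewed, and the job is handed in when it is done.

Besides the shell and the picture viewer there is one more tool, called after "Call:" as name(argument=value, ...) on one line, values as JSON. move_arm: Moves the arm, as the interface text tells. Its arguments: {"type":"object","properties":{"moves":{"type":"array","items":{"type":"number"}},"grip_force":{"type":"number"}},"required":["moves"]}

```bash
mkdir -p pics
python3 - <<'E'
from plant import *
import cv2
print(get_state(), hold_point_z if not callable(hold_point_z) else hold_point_z())
for n in ["scene","side","wrist"]:
    c=calibration(n); print(n,c)
    cv2.imwrite(f"pics/{n}0.png",grab_frame(n))
E
```

```text
{'time_s': 0.0, 'joint_pos': array([ 1.00619671e+00,  2.59347525e-01,  1.53610722e+00, -3.11295442e-06,
        1.34798573e+00, -2.02817040e-01]), 'qd': array([-0.0004737 , -0.0010111 ,  0.00186059, -0.00198149, -0.00034624,
       -0.0011605 ]), 'effort': array([-1.91938947e-03, -4.46032548e+01, -2.90565580e+01, -6.50001093e-04,
        1.20043504e-02,  3.17010358e-05]), 'eef_pos': array([0.19436409, 0.51394091, 0.23046257]), 'orientation': array([-5.65067375e-01, -3.08965496e+00,  2.69267149e-03]), 'force': array([ 0.3269128 ,  0.43179783, -0.12894498]), 'torque': array([-0.03853267,  0.04325154, -0.00960323]), 'gripper_width': 0.08518538218017191} 0.0187
scene {'fx': 467.5334404511293, 'fy': 467.5334404511293, 'cx': 326.5841220909054, 'cy': 202.69864121686862, 'pose': array([[ 0.5978327 , -0.3589428 ,  0.71676784, -0.53268123],
       [-0.80153283, -0.28091683,  0.52785496, -0.81929958],
       [ 0.01188241, -0.89008191, -0.4556457 ,  0.72678802],
       [ 0.        ,  0.        ,  0.        ,  1.        ]])}
side {'fx': 494.70375720445224, 'fy': 494.70375720445224, 'cx': 314.6104211806343, 'cy': 199.12475067664568, 'pose': array([[ 0.95603635, -0.18069167,  0.2309654 ,  0.20999088],
       [-0.29284399, -0.54693387,  0.78428677, -0.99058046],
       [-0.01539129, -0.81744349, -0.57580314,  0.76060282],
       [ 0.        ,  0.        ,  0.        ,  1.        ]])}
wrist {'fx': 358.01980266476494, 'fy': 358.01980266476494, 'cx': 321.90924217119584, 'cy': 199.253626541055, 'pose': array([[ 0.3552885 ,  0.89280171,  0.27690285,  0.12324662],
       [ 0.93475551, -0.33887015, -0.1067668 ,  0.54264845],
       [-0.00148747,  0.29676948, -0.95494799,  0.37332045],
       [ 0.        ,  0.        ,  0.        ,  1.        ]])}
```

View pics/scene0.png

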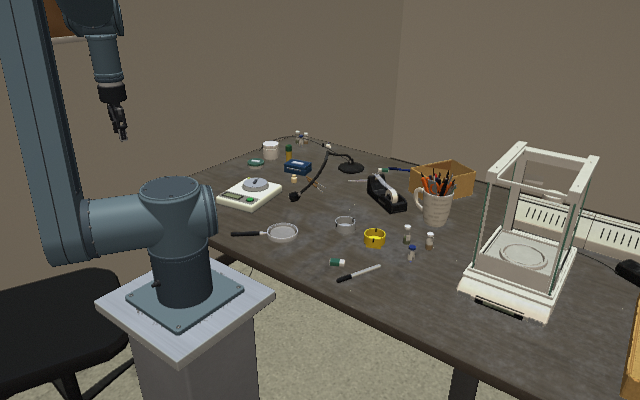

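View pics/side0.png

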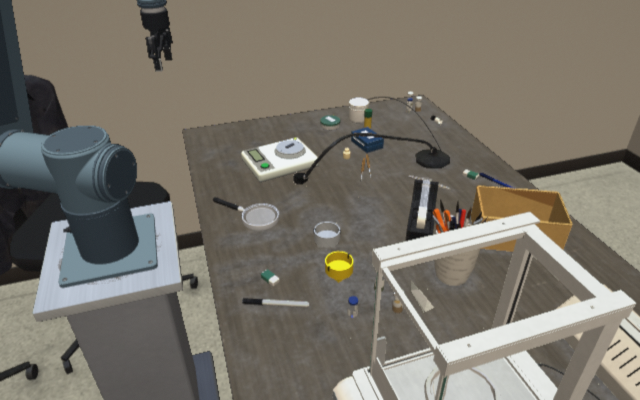

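View pics/wrist0.png

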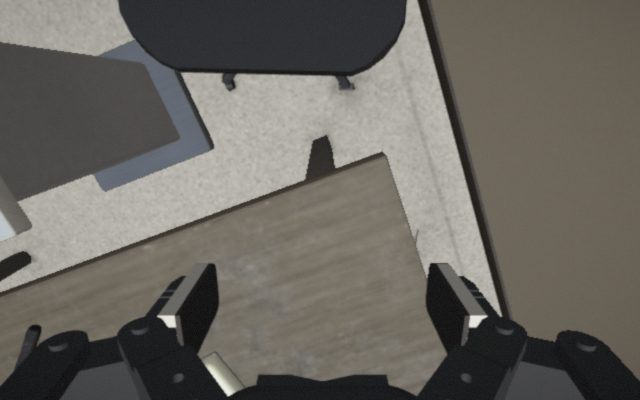

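The metal cup is at scene (345,223) and side (327,230), the scale at scene (250,193), and the blue vial at scene (411,252) and side (353,306). The yellow cup is a decoy. Next I'll zoom in and localise these.

```bash
cat > h.py <<'E'
from plant import *
import numpy as np, cv2
from scipy.spatial.transform import Rotation as R
def ray(n,u,v,c=None):
    c=c or calibration(n); d=np.array([(u-c['cx'])/c['fx'],(v-c['cy'])/c['fy'],1.])
    P=c['pose']; return P[:3,3],P[:3,:3]@d
def onz(n,u,v,z,c=None):
    o,d=ray(n,u,v,c); return o+d*(z-o[2])/d[2]
def proj(n,p,c=None):
    c=c or calibration(n); P=c['pose']; q=P[:3,:3].T@(np.array(p)-P[:3,3]); return np.array([c['fx']*q[0]/q[2]+c['cx'],c['fy']*q[1]/q[2]+c['cy']])
def tri(obs):
    A=np.zeros((3,3));b=np.zeros(3)
    for n,u,v in obs:
        o,d=ray(n,u,v); d=d/np.linalg.norm(d); M=np.eye(3)-np.outer(d,d); A+=M;b+=M@o
    return np.linalg.solve(A,b)
E
python3 - <<'E'
from h import *
a=cv2.imread('pics/scene0.png');b=cv2.imread('pics/side0.png')
f=lambda im,x,y,w,h,s:cv2.resize(im[y:y+h,x:x+w],None,fx=s,fy=s,interpolation=cv2.INTER_CUBIC)
cv2.imwrite('pics/z1.png',np.vstack([f(a,205,165,100,50,8)[:, :800],f(a,320,205,100,25,8)]))
cv2.imwrite('pics/z1.png',f(a,205,165,100,50,8))
cv2.imwrite('pics/z2.png',f(a,325,205,125,65,6))
cv2.imwrite('pics/z3.png',f(b,235,130,100,60,8))
cv2.imwrite('pics/z4.png',f(b,300,215,130,100,6))
E
```

```text
(no output)
```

View pics/z1.png

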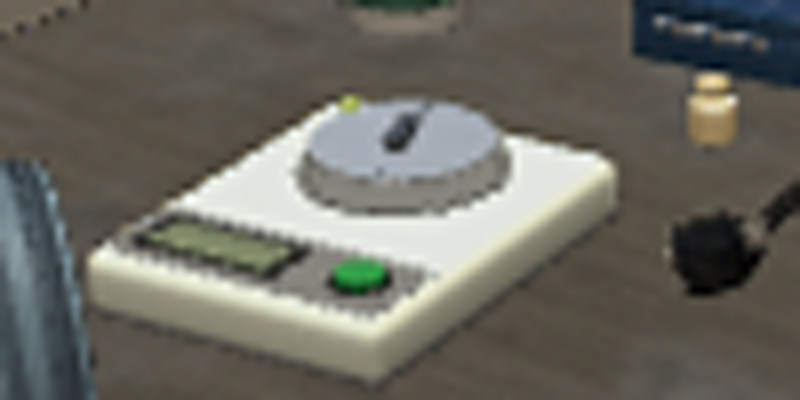

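View pics/z2.png

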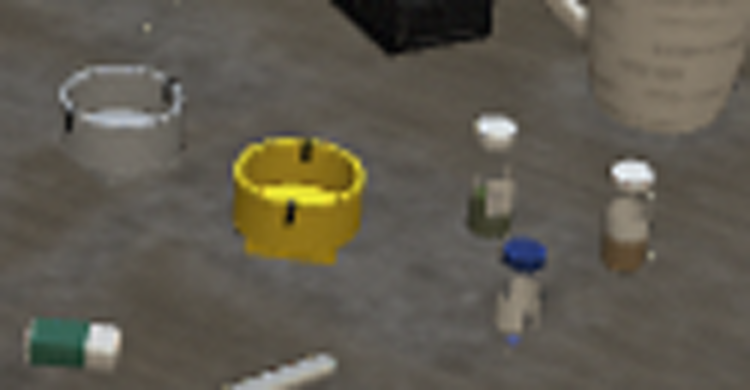

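View pics/z3.png

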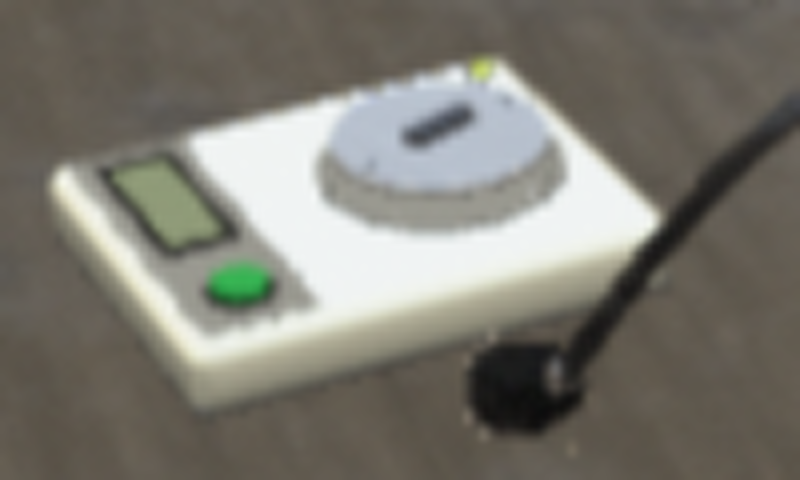

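View pics/z4.png

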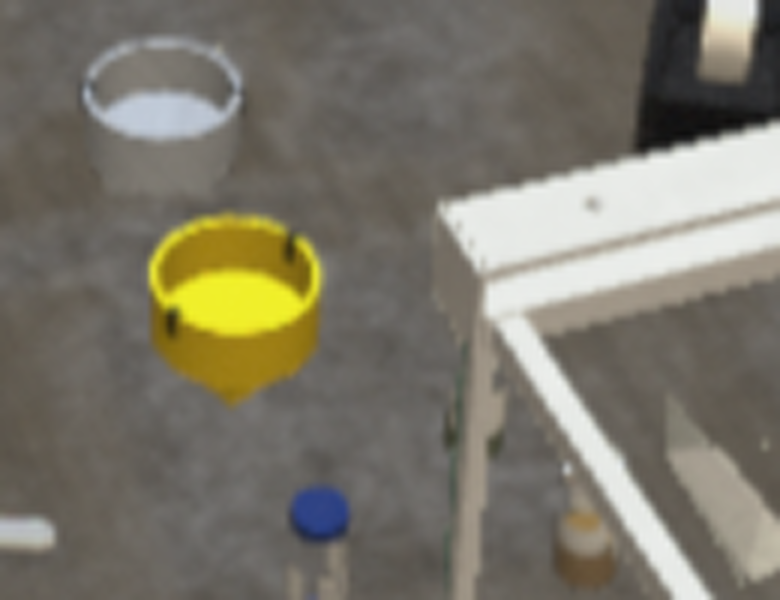

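Run:
```python
from h import *
for nm,z,s,d in [('pan',.05,(255.6,182.5),(289.75,147.2)),('tare',.041,(250,199.1),(265,165.4)),('cup',.037,(345.3,221.2),(327,229.7)),('m1',.037,(336.5,224.3),(315,229.7)),('m2',.037,(353.5,218.7),(339.3,230.3)),('vial',.052,(412.5,246.0),(353.3,299.5)),('a',.052,(430.3,233.5),None),('b',.058,(407.7,226.3),None),('lamp',.02,(294,197),(301,178)),
 ('dot1',.05,(205+380/8,165+172/8),(235+370/8,130+165/8)),('dot2',.05,(205+428/8,165+103/8),(235+507/8,130+101/8)),('bar1',.0565,(205+390/8,165+140/8),(235+410/8,130+135/8)),('bar2',.0565,(205+415/8,165+115/8),(235+468/8,130+108/8))]:
    print(nm,onz('scene',*s,z).round(4),onz('side',*d,z).round(4) if d else '', tri([('scene',*s),('side',*d)]).round(4) if d else '')
```

```text
pan [0.5035 0.2495 0.05  ] [0.5032 0.2533 0.05  ] [0.5021 0.2484 0.0518]
tare [0.4131 0.1869 0.041 ] [0.4146 0.1903 0.041 ] [0.4143 0.1885 0.041 ]
cup [ 0.4892 -0.1376  0.037 ] [ 0.4914 -0.1325  0.037 ] [ 0.4905 -0.1358  0.0376]
m1 [ 0.4577 -0.1276  0.037 ] [ 0.4648 -0.1238  0.037 ] [ 0.4657 -0.1212  0.0328]
m2 [ 0.5173 -0.1485  0.037 ] [ 0.5179 -0.1436  0.037 ] [ 0.5164 -0.1481  0.0389]
vial [ 0.4663 -0.3729  0.052 ] [ 0.4667 -0.3702  0.052 ] [ 0.4659 -0.3724  0.0531]
a [ 0.5563 -0.382   0.052 ]  
b [ 0.5437 -0.3167  0.058 ]  
lamp [0.545  0.1119 0.02  ] [0.501  0.1272 0.02  ] [0.4836 0.0598 0.0622]
dot1 [0.4737 0.2348 0.05  ] [0.4746 0.2416 0.05  ] [0.4733 0.2351 0.0518]
dot2 [0.5379 0.269  0.05  ] [0.5347 0.2721 0.05  ] [0.5326 0.2639 0.0539]
bar1 [0.4897 0.2442 0.0565] [0.4914 0.2471 0.0565] [0.4911 0.246  0.0562]
bar2 [0.515  0.2541 0.0565] [0.5167 0.26   0.0565] [0.5156 0.2553 0.0575]
```

```bash
cat >> h.py <<'E'
def plan(pos, yaw, rows=None, s=None):
    """yaw = world angle of tool y axis (mod pi chosen nearest); tool z down"""
    s=s or get_state(); R0=R.from_rotvec(s['orientation']).as_matrix(); p=s['eef_pos']
    best=None
    for k in (0,1) if rows!='x' else (0,):
        y=np.array([np.cos(yaw+k*np.pi),np.sin(yaw+k*np.pi),0]); z=np.array([0,0,-1.]); x=np.cross(y,z)
        T=np.column_stack([x,y,z]); w=R.from_matrix(R0.T@T).as_rotvec()
        if best is None or np.linalg.norm(w)<np.linalg.norm(best[0]): best=(w,T)
    w,T=best
    print('rotvec total',w.round(4),'deg',np.degrees(np.linalg.norm(w)).round(1))
    d=np.array(pos)-p
    print('shift in present axes mm',(R0.T@d*1e3).round(1),' in final axes',(T.T@d*1e3).round(1),' |d|',np.linalg.norm(d)*1e3)
def tool():
    s=get_state(); M=R.from_rotvec(s['orientation']).as_matrix()
    print('t',round(s['time_s'],2),'p',s['eef_pos'].round(4),'yawy',np.arctan2(M[1,1],M[0,1]).round(4),'zdir',M[:,2].round(3),'q',s['joint_pos'].round(3),'F',s['force'].round(2),'T',s['torque'].round(3),'w',round(s['gripper_width'],4))
E
python3 - <<'E'
from h import *
tool()
print('yellow',onz('scene',325+300/6,205+165/6,.037),onz('side',339.2,260.8,.037))
print('sieve',onz('side',260,215,.0))
print('lampbase',onz('side',432,160,.0))
c=calibration('wrist'); s=get_state(); M=R.from_rotvec(s['orientation']).as_matrix()
print('cam in tool',M.T@(c['pose'][:3,3]-s['eef_pos']), M.T@c['pose'][:3,:3])
for k in (1.23,-1.91): plan((.40,-.136,.22),k)
plan((.49,-.136,.22),1.23)
a=cv2.imread('pics/side0.png')
cv2.imwrite('pics/z5.png',cv2.resize(a[90:200,280:460],None,fx=4.4,fy=4.4,interpolation=cv2.INTER_CUBIC))
a=cv2.imread('pics/scene0.png')
cv2.imwrite('pics/z6.png',cv2.resize(a[130:220,270:410],None,fx=5,fy=5,interpolation=cv2.INTER_CUBIC))
E
```

```text
t 0.15 p [0.1944 0.5141 0.2307] yawy 1.209 zdir [-0.001 -0.001 -1.   ] q [ 1.006  0.259  1.536  0.     1.348 -0.203] F [-0.56 -0.14 -0.02] T [-0.021 -0.007 -0.026] w 0.0854
yellow [ 0.48725314 -0.24314484  0.037     ] [ 0.48297251 -0.24237953  0.037     ]
sieve [0.36155739 0.02180096 0.        ]
lampbase [0.90752142 0.12940812 0.        ]
cam in tool [ 0.07673209  0.00138067 -0.1427482 ] [[-1.43022189e-03 -9.54844797e-01 -2.97101612e-01]
 [ 9.99998967e-01 -1.40872773e-03 -2.86447695e-04]
 [-1.45022188e-04 -2.97101714e-01  9.54845825e-01]]
rotvec total [-0.0014 -0.0003 -0.021 ] deg 1.2
shift in present axes mm [-422.4 -535.2   11.3]  in final axes [-411.  -544.    10.7]  |d| 681.8739661002069
rotvec total [-0.0014 -0.0003 -0.0226] deg 1.3
shift in present axes mm [-422.4 -535.2   11.3]  in final axes [-410.2 -544.6   10.7]  |d| 681.8739661002069
rotvec total [-0.0014 -0.0003 -0.021 ] deg 1.2
shift in present axes mm [-506.5 -503.3   11.2]  in final axes [-495.8 -513.9   10.7]  |d| 714.1804925113829
```

View pics/z5.png

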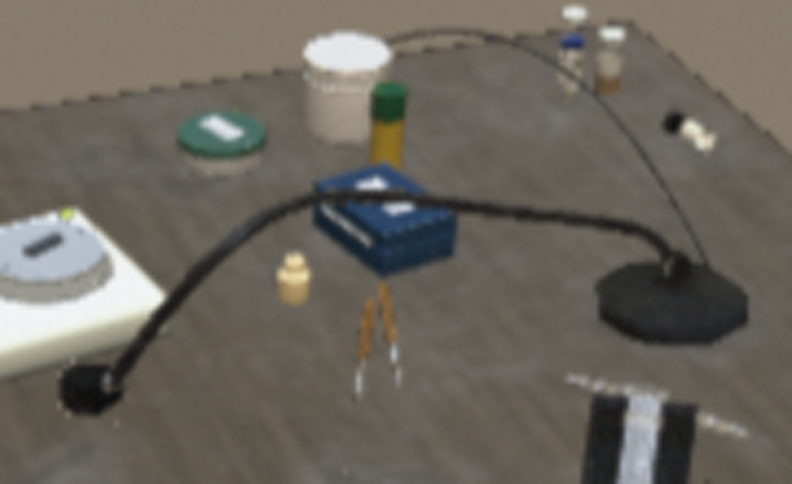

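View pics/z6.png

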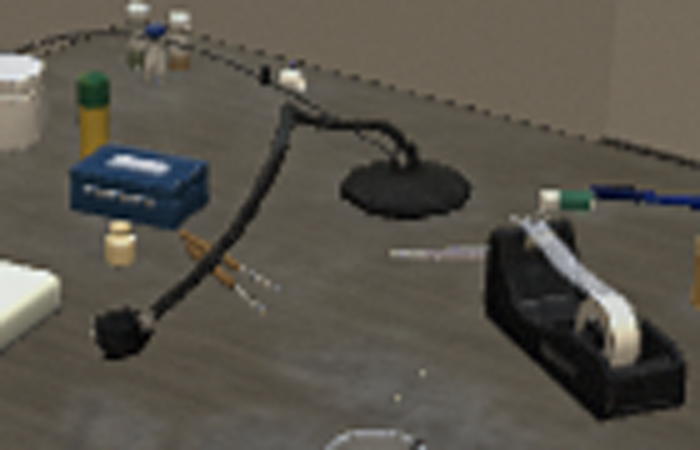

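Run:
```python
from h import *
sc=lambda x,y:(270+x/5,130+y/5); sd=lambda x,y:(280+x/4.4,90+y/4.4)
S=[sc(150,318),sc(200,270),sc(240,220),sc(265,180),sc(283,140),sc(293,115)]
D=[sd(*p) for p in [(115,378),(150,320),(200,265),(260,220),(310,200),(360,195),(420,200),(500,210),(560,215)]]
for s in S:
    o,d=ray('scene',*s); best=None
    for i in range(len(D)-1):
        for f in np.linspace(0,1,11):
            q=np.array(D[i])*(1-f)+np.array(D[i+1])*f
            p=tri([('scene',*s),('side',*q)]); e=np.linalg.norm(proj('scene',p)-s)
            if best is None or e<best[0]: best=(e,p)
    print(best[0].round(2),best[1].round(3))
```

```text
0.83 [0.493 0.043 0.076]
0.17 [ 0.489 -0.002  0.122]
0.14 [ 0.493 -0.031  0.161]
0.09 [ 0.512 -0.035  0.183]
0.01 [ 0.539 -0.028  0.198]
0.05 [ 0.566 -0.016  0.203]
```

Run:
```python
from h import *
plan((.47,.235,.23),1.22)
```

```text
rotvec total [-0.0014 -0.0003 -0.011 ] deg 0.6
shift in present axes mm [-356.5 -163.5    0.8]  in final axes [-354.7 -167.4    0.7]  |d| 392.18931797326763
```

Call:
move_arm(moves=[0,0,0,-55,-25,0,0,0,0,0,-55,-25,0,0,0,0,0,-55,-25,0,0,0,0,0,-55,-25,0,0,0,0,0,-55,-25,0,0])

```text
time_s: 0.78
eef_pos: [0.4101, 0.2977, 0.2292]
orientation: [-0.549, -3.091, 0.002]
force: [0.8, 0.6, -0.8]
gripper_width: 0.0855
```

Call:
move_arm(moves=[0,0,0,-50,-25,0,0,0,0,0,-32,-15,0,0,0,0,0,0,0,0,0])

```text
time_s: 1.15
eef_pos: [0.4775, 0.2258, 0.2281]
orientation: [-0.559, -3.089, 0.003]
force: [-0.7, -0.0, 0.5]
gripper_width: 0.0853
```

Run:
```python
from h import *
import pickle
tool(); c=calibration('wrist'); im=grab_frame('wrist'); cv2.imwrite('pics/w1.png',im); pickle.dump(c,open('w1.pkl','wb'))
```

```text
t 1.15 p [0.4775 0.2258 0.2281] yawy 1.2129 zdir [-0.003 -0.002 -1.   ] q [ 2.310e-01  2.240e-01  1.589e+00 -1.000e-03  1.332e+00 -9.820e-01] F [-0.69 -0.02  0.47] T [0.006 0.016 0.003] w 0.0853
```

View pics/w1.png

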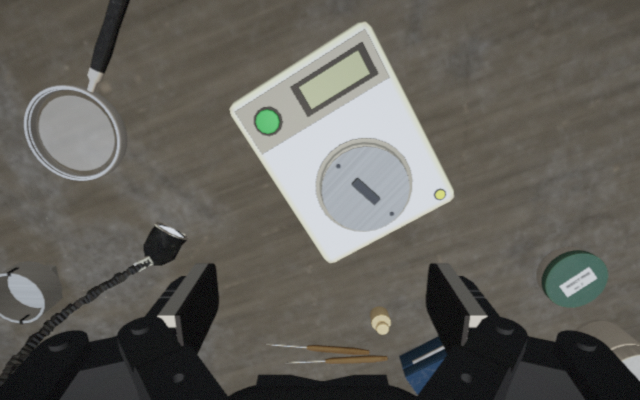

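The wrist view shows the scale clearly: key at (267,121), pan centre near (364,185), bar from about (354,180) to (378,202), and dots at (338,166) and (392,213).

Run:
```python
from h import *
import pickle
c=pickle.load(open('w1.pkl','rb')); im=cv2.imread('pics/w1.png')
cv2.imwrite('pics/w1z.png',cv2.resize(im[130:240,305:425],None,fx=6,fy=5.4,interpolation=cv2.INTER_CUBIC))
g=cv2.cvtColor(im,cv2.COLOR_BGR2GRAY)
# green
hsv=cv2.cvtColor(im,cv2.COLOR_BGR2HSV)
m=((hsv[...,0]>45)&(hsv[...,0]<80)&(hsv[...,1]>120)&(hsv[...,2]>80)).astype(np.uint8); m[:, 400:]=0
n,l,st,ce=cv2.connectedComponentsWithStats(m); k=1+np.argmax(st[1:,4]); print('green',st[k],ce[k],onz('wrist',*ce[k],.041,c))
# bar & dots dark inside pan
roi=np.zeros_like(g); cv2.circle(roi,(365,183),42,255,-1)
m=((g<110)&(roi>0)).astype(np.uint8)
n,l,st,ce=cv2.connectedComponentsWithStats(m)
for k in range(1,n):
    if st[k,4]>4: print(st[k],ce[k],onz('wrist',*ce[k],.05,c).round(4))
    if st[k,4]>60:
        r=cv2.minAreaRect(np.argwhere(l==k)[:,::-1].astype(np.float32)); print(r,onz('wrist',*r[0],.0565,c))
        b=cv2.boxPoints(r); print([onz('wrist',*q,.0565,c)[:2].round(4) for q in b])
```

```text
green [256 110  23  23 169] [264.47337278 121.55029586] [0.41462429 0.1948209  0.041     ]
[337 164   3   4   8] [338.  165.5] [0.4741 0.2437 0.05  ]
[352 178  28  26 291] [365.4467354  190.56701031] [0.5054 0.2595 0.05  ]
((365.44830322265625, 190.6207275390625), (31.391193389892578, 9.301094055175781), 41.633541107177734) [0.50348132 0.2594193  0.0565    ]
[array([0.4925, 0.2489]), array([0.4884, 0.2563]), array([0.5145, 0.27  ]), array([0.5189, 0.2626])]
[390 212   3   3   7] [391.28571429 213.        ] [0.535  0.2755 0.05  ]
```

View pics/w1z.png

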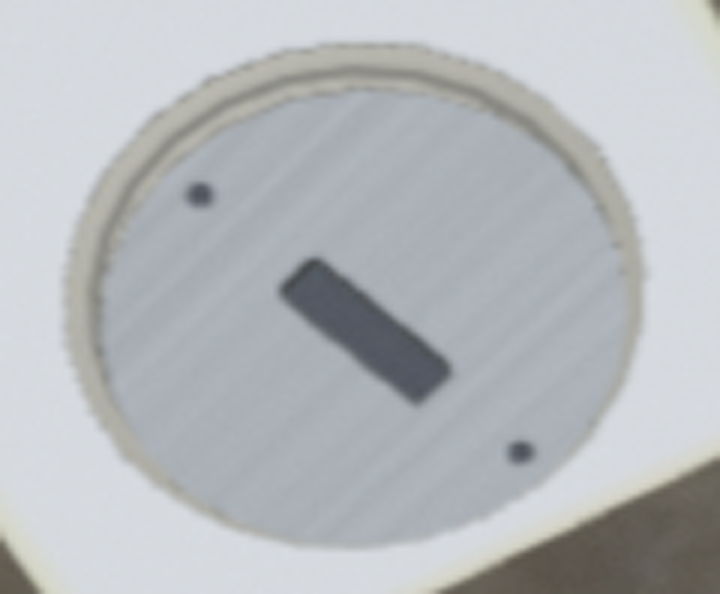

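Run:
```python
from h import *
plan((.39,.06,.24),1.22); plan((.465,-.14,.24),1.22)
s=get_state(); s['eef_pos']=np.array([.39,.06,.24]); plan((.465,-.14,.24),1.22,None,s)
```

```text
rotvec total [-0.0025 -0.0027 -0.006 ] deg 0.4
shift in present axes mm [  22.8 -186.4  -11.4]  in final axes [  23.9 -186.3  -11.9]  |d| 188.17019879186552
rotvec total [-0.0025 -0.0027 -0.006 ] deg 0.4
shift in present axes mm [-117.3 -347.6  -11.3]  in final axes [-115.2 -348.3  -11.9]  |d| 367.06556820506916
rotvec total [-0.0025 -0.0027 -0.006 ] deg 0.4
shift in present axes mm [-140.1 -161.2    0. ]  in final axes [-139.2 -162.     0. ]  |d| 213.6000936329383
```

Call:
move_arm(moves=[0,0,0,7,-58,-4,0,0,0,0,7,-58,-4,0,0,0,0,8,-58,-4,0,0,0,0,-25,-45,0,0,0,0,0,-40,-45,0,0])

```text
time_s: 1.82
eef_pos: [0.4195, -0.0327, 0.2399]
orientation: [-0.533, -3.091, -0.0]
force: [1.1, 0.7, 0.3]
gripper_width: 0.0856
```

Call:
move_arm(moves=[0,0,0,-40,-45,0,0,0,0,0,-35,-40,0,0,0,0,0,0,0,0,0])

```text
time_s: 2.2
eef_pos: [0.463, -0.1402, 0.2398]
orientation: [-0.533, -3.093, -0.002]
force: [-0.4, 1.4, 0.1]
gripper_width: 0.0855
```

Run:
```python
from h import *
import pickle
tool(); c=calibration('wrist'); im=grab_frame('wrist'); cv2.imwrite('pics/w2.png',im); pickle.dump(c,open('w2.pkl','wb'))
```

```text
t 2.2 p [ 0.463  -0.1402  0.2398] yawy 1.2296 zdir [-0.003  0.002 -1.   ] q [-0.525  0.135  1.67  -0.     1.34  -1.755] F [-0.41  1.41  0.09] T [0.027 0.021 0.034] w 0.0855
```

View pics/w2.png

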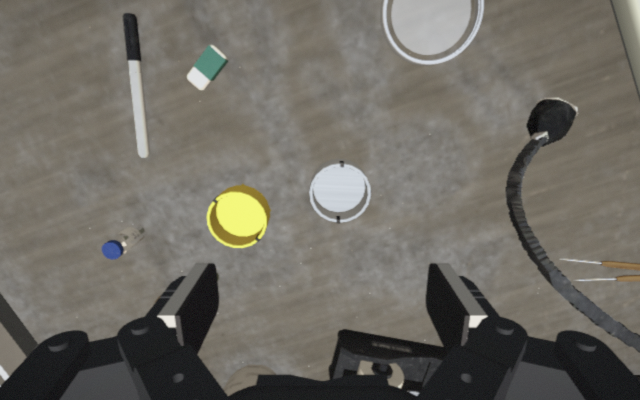

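The metal cup's rim is centred at about (340,192), with marks at (342,164) and (338,219). The blue cap is at (112,249).

Run:
```python
from h import *
import pickle
c=pickle.load(open('w2.pkl','rb')); im=cv2.imread('pics/w2.png')
cv2.imwrite('pics/w2z.png',cv2.resize(im[150:235,295:385],None,fx=7,fy=7,interpolation=cv2.INTER_CUBIC))
g=cv2.cvtColor(im,cv2.COLOR_BGR2GRAY)
m=(g[150:235,295:385]<45).astype(np.uint8); n,l,st,ce=cv2.connectedComponentsWithStats(m)
for k in range(1,n):
    if st[k,4]>5: u=ce[k]+[295,150]; print(st[k],u,onz('wrist',*u,.037,c).round(4))
hsv=cv2.cvtColor(im,cv2.COLOR_BGR2HSV)
m=((hsv[...,0]>100)&(hsv[...,0]<130)&(hsv[...,1]>150)&(hsv[...,2]>60)).astype(np.uint8)
n,l,st,ce=cv2.connectedComponentsWithStats(m)
for k in range(1,n):
    if st[k,4]>30:print('blue',st[k],ce[k],onz('wrist',*ce[k],.052,c).round(4))
```

```text
(no output)
```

View pics/w2z.png

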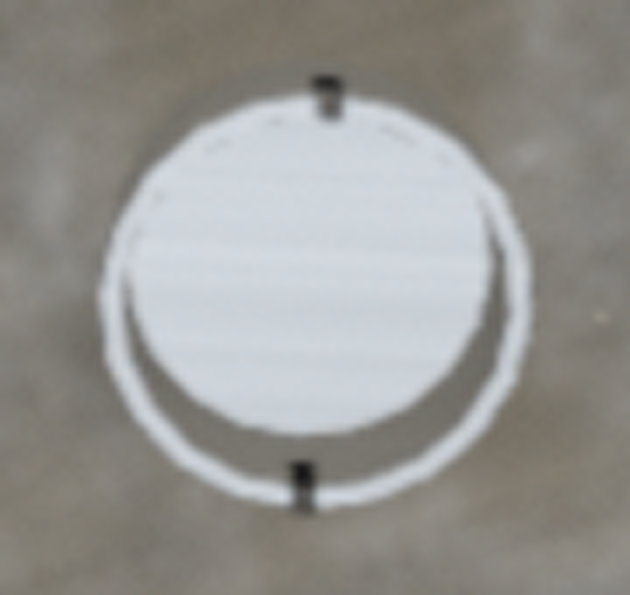

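Run:
```python
from h import *
import pickle
c=pickle.load(open('w2.pkl','rb'))
a=onz('wrist',342.0,163.7,.037,c);b=onz('wrist',338.3,219.3,.037,c);m=onz('wrist',340.1,192.0,.037,c)
print(a,b,(a+b)/2,m,np.linalg.norm(a-b),np.arctan2(*(b-a)[1::-1])); print('blue',onz('wrist',112,249,.052,c))
for s in [(0,0)]: 
  plan((*((a+b)/2)[:2],.10),np.arctan2(*(b-a)[1::-1])+np.pi/2)
```

```text
[ 0.46412313 -0.11812702  0.037     ] [ 0.51782992 -0.1403017   0.037     ] [ 0.49097653 -0.12921436  0.037     ] [ 0.49081665 -0.1291665   0.037     ] 0.05810452106912947 -0.39156370159182713
blue [ 0.46578351 -0.36457501  0.052     ]
rotvec total [ 0.0013 -0.0045  0.0517] deg 3.0
shift in present axes mm [-24.7  18.  139.6]  in final axes [-23.1  19.4 139.7]  |d| 142.9074665995239
```

Call:
move_arm(moves=[0,0,0.03,-12,9,50,0,0,-0.004,0.02,-12,9,50,0,0,0,0,0,-1,40,0,0,0,0,0,0,0,0])

```text
time_s: 2.75
eef_pos: [0.4901, -0.1214, 0.0982]
orientation: [0.599, 3.082, 0.005]
force: [0.3, -0.2, 1.1]
gripper_width: 0.0855
```

Run:
```python
from h import *
import pickle
tool(); c=calibration('wrist'); im=grab_frame('wrist'); cv2.imwrite('pics/w3.png',im); pickle.dump(c,open('w3.pkl','wb'))
```

```text
t 2.75 p [ 0.4901 -0.1214  0.0982] yawy 1.1866 zdir [ 0.002  0.003 -1.   ] q [-0.466  0.312  1.821  0.004  1.008 -1.655] F [ 0.31 -0.21  1.14] T [ 0.035  0.06  -0.021] w 0.0855
```

View pics/w3.png

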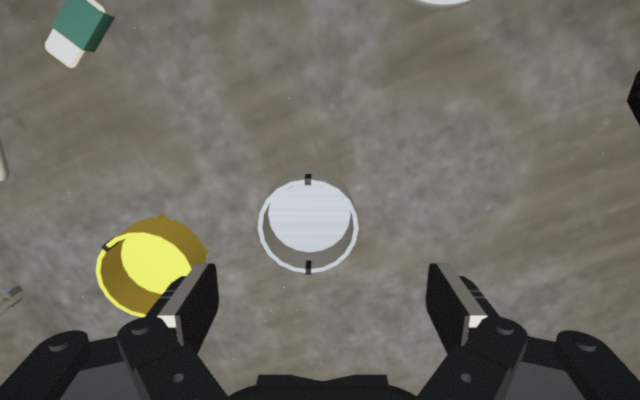

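Run:
```python
from h import *
import pickle
c=pickle.load(open('w3.pkl','rb')); im=cv2.imread('pics/w3.png')
cv2.imwrite('pics/w3z.png',cv2.resize(im[165:285,245:370],None,fx=5,fy=5,interpolation=cv2.INTER_CUBIC))
a=onz('wrist',308,178.5,.037,c);b=onz('wrist',308,268,.037,c)
print(a,b,(a+b)/2,np.linalg.norm(a-b),np.arctan2(*(b-a)[1::-1]))
plan((*((a+b)/2)[:2],.05),np.arctan2(*(b-a)[1::-1])+np.pi/2)
```

```text
[ 0.46346171 -0.1177706   0.037     ] [ 0.51735087 -0.14037327  0.037     ] [ 0.49040629 -0.12907194  0.037     ] 0.05843732947224075 -0.3971424214728815
rotvec total [0.0032 0.0045 0.0129] deg 0.8
shift in present axes mm [-1.3 -7.  50.1]  in final axes [-1.6 -6.9 50.1]  |d| 50.58775713034418
```

View pics/w3z.png

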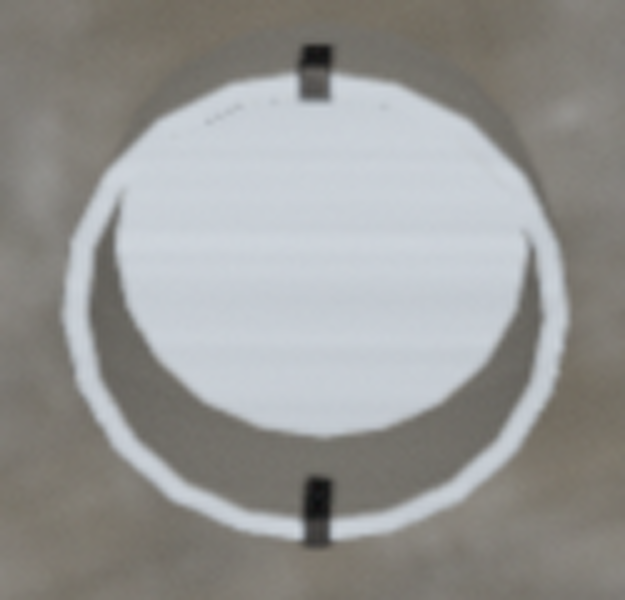

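Call:
move_arm(moves=[0.003,0.004,0.013,-1.5,-7,35,0,0,0,0,0,0,35,0,0,0,0,0,0,20,0,0,0,0,0,0,4,0], grip_force=20)

```text
time_s: 3.3
eef_pos: [0.4981, -0.1291, 0.0145]
orientation: [0.61, 3.063, -0.006]
force: [0.7, -0.8, -0.5]
gripper_width: 0.0853
```

Run:
```python
from h import *
tool(); plan((.4904,-.129,.005),1.174)
```

```text
t 3.3 p [ 0.4981 -0.1291  0.0145] yawy 1.1776 zdir [ 0.017 -0.008 -1.   ] q [-4.710e-01  4.410e-01  1.888e+00  1.000e-03  7.950e-01 -1.650e+00] F [ 0.7  -0.77 -0.49] T [ 0.055  0.031 -0.013] w 0.0853
rotvec total [-0.0005  0.0184  0.0036] deg 1.1
shift in present axes mm [ 7.3 -2.8  9.4]  in final axes [ 7.1 -2.9  9.5]  |d| 12.208365619938386
```

Call:
move_arm(moves=[0,0.018,0.003,7,-2.5,5,0,0,0,0,0,0,4,0])

```text
time_s: 3.55
eef_pos: [0.4925, -0.1292, 0.0083]
orientation: [0.616, 3.076, -0.003]
force: [-0.7, -0.2, 1.2]
gripper_width: 0.0852
```

Run:
```python
from h import *
tool(); plan((.4904,-.129,.005),1.174)
```

```text
t 3.55 p [ 0.4925 -0.1292  0.0083] yawy 1.1754 zdir [ 0.004 -0.003 -1.   ] q [-4.750e-01  4.500e-01  1.894e+00 -1.000e-03  7.930e-01 -1.650e+00] F [-0.74 -0.23  1.24] T [ 0.028 -0.004 -0.009] w 0.0852
rotvec total [-0.0009  0.0048  0.0014] deg 0.3
shift in present axes mm [ 2.  -0.7  3.3]  in final axes [ 2.  -0.7  3.3]  |d| 3.9524099166305584
```

Call:
move_arm(moves=[0,0.005,0.001,2,-0.7,3,0,0,0,0,0,0,1,0.15,0,0,0,0,0,0,0.3,0,0,0,0,0,0,0.5,0,0,0,0,0,0,0.5])

```text
time_s: 4.18
eef_pos: [0.491, -0.1295, 0.0055]
orientation: [0.619, 3.079, -0.002]
force: [0.5, -0.7, 0.1]
gripper_width: 0.0626
```

Call:
move_arm(moves=[0,0,0,0,0,0,0.5,0,0,0,0,0,0,0.5])

```text
time_s: 4.42
eef_pos: [0.491, -0.1295, 0.0055]
orientation: [0.619, 3.079, -0.002]
force: [-0.7, -0.6, 0.6]
gripper_width: 0.0619
```

Run:
```python
from h import *
import pickle
tool(); c=calibration('wrist'); im=grab_frame('wrist'); cv2.imwrite('pics/w4.png',im); pickle.dump(c,open('w4.pkl','wb'))
```

```text
t 4.42 p [ 0.491  -0.1295  0.0055] yawy 1.174 zdir [ 0.001 -0.001 -1.   ] q [-4.770e-01  4.540e-01  1.896e+00 -1.000e-03  7.900e-01 -1.650e+00] F [-0.67 -0.57  0.62] T [-0.019  0.098  0.042] w 0.0619
```

View pics/w4.png

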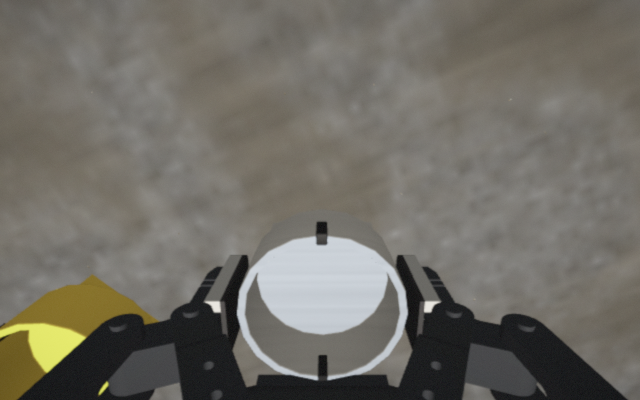

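Run:
```python
from h import *
s=get_state();P=[(.491,-.1295,.06),(.385,-.07,.15),(.385,.11,.15),(.504,.2594,.14)]
for p in P: plan(p,1.174,None,s); s['eef_pos']=np.array(p)
```

```text
rotvec total [-0.001   0.0014 -0.    ] deg 0.1
shift in present axes mm [ -0.1  -0.1 -54.5]  in final axes [ -0.   -0.  -54.5]  |d| 54.515169360649644
rotvec total [-0.001   0.0014 -0.    ] deg 0.1
shift in present axes mm [120.6  13.8 -90.2]  in final axes [120.8  13.9 -90. ]  |d| 151.24896693862075
rotvec total [-0.001   0.0014 -0.    ] deg 0.1
shift in present axes mm [ 69.6 166.   -0.3]  in final axes [ 69.6 166.    0. ]  |d| 180.0
rotvec total [-0.001   0.0014 -0.    ] deg 0.1
shift in present axes mm [-52.  183.8   9.9]  in final axes [-52.  183.8  10. ]  |d| 191.26254207240896
```

Call:
move_arm(moves=[0,0,0,0,0,-15,0.5,0,0,0,0,0,-40,0.5,0,0,0,40,5,-30,0.5,0,0,0,40,5,-30,0.5,0,0,0,40,5,-30,0.5], grip_force=30)

```text
time_s: 5.1
eef_pos: [0.3846, -0.0687, 0.1555]
orientation: [0.621, 3.08, -0.001]
force: [0.0, -0.0, -1.0]
gripper_width: 0.0622
```

Call:
move_arm(moves=[0,0,0,18,42,0,0.5,0,0,0,18,42,0,0.5,0,0,0,18,42,0,0.5,0,0,0,18,42,0,0.5,0,0,0,-12,45,0,0.5])

```text
time_s: 5.72
eef_pos: [0.4104, 0.1552, 0.163]
orientation: [0.628, 3.066, -0.003]
force: [1.9, -0.7, -1.0]
gripper_width: 0.0622
```

Run:
```python
from h import *
tool(); plan((.504,.2594,.14),1.174)
```

```text
t 5.72 p [0.4104 0.1552 0.163 ] yawy 1.1667 zdir [ 0.012 -0.004 -1.   ] q [ 0.111  0.115  1.895 -0.006  1.121 -1.053] F [ 1.92 -0.71 -0.97] T [-0.017 -0.015 -0.031] w 0.0622
rotvec total [ 0.0008  0.0124 -0.0073] deg 0.8
shift in present axes mm [-44.8 132.6  23.7]  in final axes [-46.1 132.3  23. ]  |d| 141.93386358115444
```

Call:
move_arm(moves=[0,0.012,0,-15,44,5,0.5,0,0,0,-15,44,5,0.5,0,0,0,-15,42,5,0.5,0,0,-0.17,0,0,0,0.5,0,0,-0.17,0,0,0,0.5])

```text
time_s: 6.35
eef_pos: [0.5062, 0.2647, 0.152]
orientation: [0.077, 3.136, 0.003]
force: [0.6, 0.6, -1.1]
gripper_width: 0.062
```

Call:
move_arm(moves=[0,0,-0.17,0,0,0,0.5,0,0,-0.17,0,0,0,0.5,0,0,-0.17,0,0,0,0.5,0,0,0,0,0,0,0.5])

```text
time_s: 6.85
eef_pos: [0.5052, 0.2649, 0.1546]
orientation: [-0.742, 3.047, 0.001]
force: [-0.4, 0.8, -2.0]
gripper_width: 0.0622
```

Run:
```python
from h import *
import pickle
tool(); plan((.504,.2594,.12),2.052)
c=calibration('wrist'); im=grab_frame('wrist'); cv2.imwrite('pics/w5.png',im); pickle.dump(c,open('w5.pkl','wb'))
```

```text
t 6.85 p [0.5052 0.2649 0.1546] yawy 2.0484 zdir [ 0.005  0.002 -1.   ] q [ 0.287  0.353  1.599  0.     1.184 -1.761] F [-0.38  0.81 -2.04] T [0.015 0.045 0.039] w 0.0622
rotvec total [-0.0007  0.0052 -0.0036] deg 0.4
shift in present axes mm [ 3.8 -4.3 34.6]  in final axes [ 3.7 -4.3 34.6]  |d| 35.06531837654084
```

View pics/w5.png

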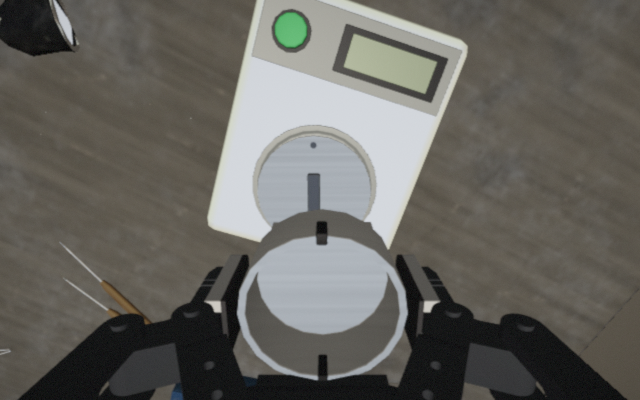

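Run:
```python
from h import *
import pickle
c=pickle.load(open('w5.pkl','rb')); im=cv2.imread('pics/w5.png')
s=get_state(); M=R.from_rotvec(s['orientation']).as_matrix(); p=s['eef_pos']
t=lambda w:(M.T@(w-p)*1e3).round(2)
cv2.imwrite('pics/w5z.png',cv2.resize(im[130:250,250:380],None,fx=5,fy=5,interpolation=cv2.INTER_CUBIC))
g=cv2.cvtColor(im,cv2.COLOR_BGR2GRAY)
for (x0,x1,y0,y1,z) in [(305,321,140,150,.05),(300,328,165,207,.0565)]:
    m=(g[y0:y1,x0:x1]<115).astype(np.uint8); n,l,st,ce=cv2.connectedComponentsWithStats(m)
    for k in range(1,n):
        if st[k,4]>4:
            u=ce[k]+[x0,y0]; w=onz('wrist',*u,z,c); print(st[k]+[x0,y0,0,0,0],u,w.round(4),t(w))
            pts=np.argwhere(l==k)
            for r in (pts[:,0].min()+3,pts[:,0].max()-3):
                xs=pts[pts[:,0]==r][:,1]; u=(xs.mean()+x0,r+y0); w=onz('wrist',*u,z,c); print('  row',u,w.round(4),t(w))
w=onz('wrist',291,31,.041,c); print('key',w,t(w))
# cup marks in hand
c4=c
zr=p[2]-.0055+.037
for u in [(321.5,237),(322.5,368)]: w=onz('wrist',*u,zr,c); print('mark',w.round(4),t(w))
```

```text
[311 143   5   5  22] [312.90909091 144.90909091] [0.4744 0.2436 0.05  ] [ 37.87  -4.75 104.45]
  row (np.float64(313.0), np.int64(146)) [0.475 0.244 0.05 ] [ 37.12  -4.69 104.45]
  row (np.float64(313.0), np.int64(144)) [0.4738 0.2433 0.05  ] [ 38.5   -4.68 104.44]
[308 173  12  34 405] [313.48888889 189.62222222] [0.5011 0.2577 0.0565] [ 7.6  -4.41 98.11]
  row (np.float64(313.5), np.int64(176)) [0.4924 0.2533 0.0565] [17.38 -4.34 98.06]
  row (np.float64(313.5), np.int64(203)) [0.5099 0.2622 0.0565] [-2.24 -4.47 98.16]
key [0.41587956 0.19769157 0.041     ] [110.92 -18.74 113.06]
mark [0.48   0.2534 0.1861] [ 27.65   1.28 -31.65]
mark [0.5281 0.2786 0.1861] [-26.64   1.66 -31.36]
```

View pics/w5z.png

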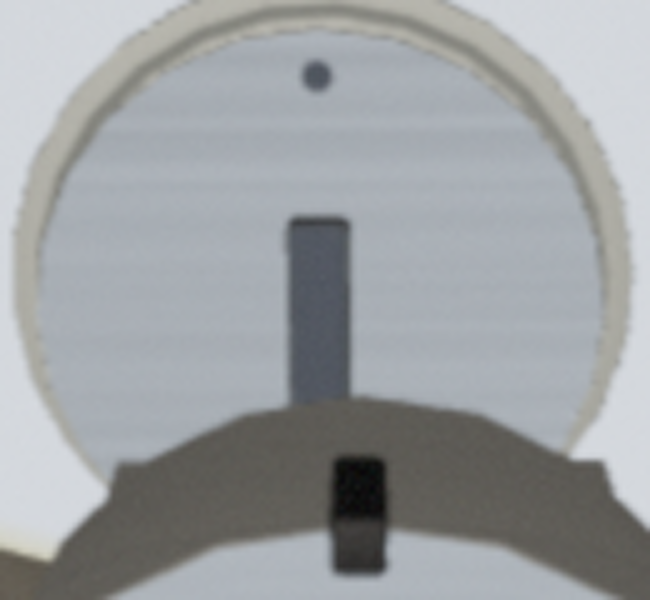

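The bar lies parallel to the slot in the image, at column 313.5 against 322 for the cup marks. I'll shift about (+3.3, -5.9) mm and descend to just above the bar.

Call:
move_arm(moves=[0,0.005,0,2,-3,25,0.5,0,0,0,1.3,-2.9,25,0.5,0,0,0,0,0,22,0.5,0,0,0,0,0,0,0.5])

```text
time_s: 7.4
eef_pos: [0.5059, 0.2582, 0.0831]
orientation: [-0.718, 3.055, -0.001]
force: [0.4, -0.1, -0.8]
gripper_width: 0.0618
```

```bash
cat > look.py <<'E'
from h import *
import pickle,sys
n=sys.argv[1]
tool(); c=calibration('wrist'); im=grab_frame('wrist'); cv2.imwrite(f'pics/{n}.png',im); pickle.dump((c,get_state()),open(f'{n}.pkl','wb'))
if len(sys.argv)>2:
    x,y,w,h,f=map(int,sys.argv[2:]); cv2.imwrite(f'pics/{n}z.png',cv2.resize(im[y:y+h,x:x+w],None,fx=f,fy=f,interpolation=cv2.INTER_CUBIC))
E
python3 look.py w6 220 130 200 150 4; python3 -c "
from h import *
plan((.50,.2585,.07),2.052)"
```

```text
t 7.4 p [0.5059 0.2582 0.0831] yawy 2.0324 zdir [ 0.003  0.    -1.   ] q [ 2.760e-01  4.280e-01  1.683e+00 -1.000e-03  1.028e+00 -1.756e+00] F [ 0.43 -0.14 -0.77] T [-0.006 -0.002  0.026] w 0.0618
rotvec total [-0.0017  0.0054 -0.0191] deg 1.1
shift in present axes mm [ 6.2  3.  14.3]  in final axes [ 6.1  3.1 14.3]  |d| 15.876500720587112
```

View pics/w6.png

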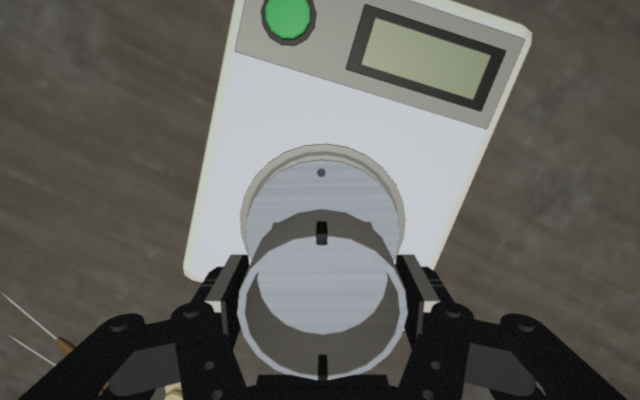

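View pics/w6z.png

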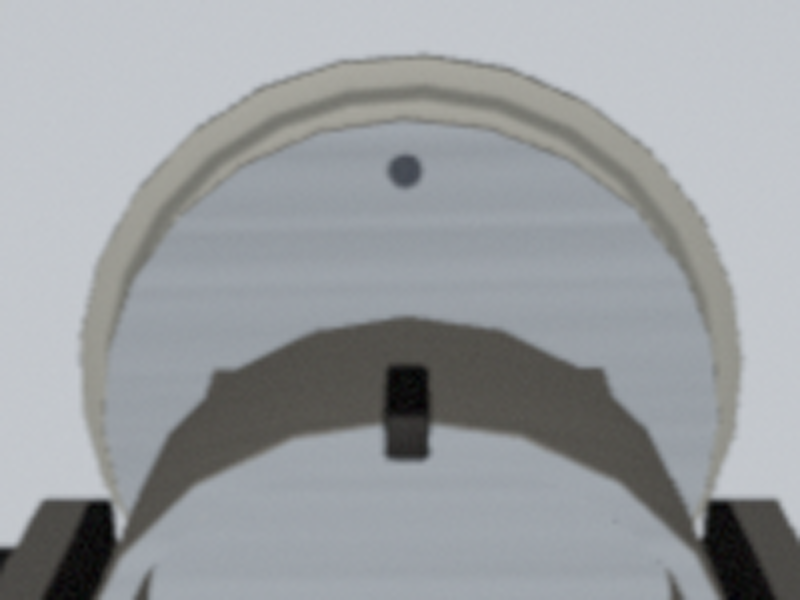

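Run:
```python
from h import *
import pickle
c,s=pickle.load(open('w6.pkl','rb'))
M=R.from_rotvec(s['orientation']).as_matrix(); p=s['eef_pos']
t=lambda w:(M.T@(w-p)*1e3).round(2)
w=onz('wrist',321.15,172.7,.05,c); print('dot',w.round(4),t(w))
# pan top-edge (near)
for u in [(322.9,160),(246,232),(399.5,232)]: w=onz('wrist',*u,.05,c); print('edge',w.round(4),t(w))
w=onz('wrist',289,13.5,.041,c); print('key',w.round(4))
zr=p[2]-.0055+.037
for u in [(321.6,234),(322.5,367)]: w=onz('wrist',*u,zr,c); print('mark',t(w))
for u in [(239,305),(406,305)]: w=onz('wrist',*u,zr,c); print('rim',t(w))
zf=p[2]-.0055+.009
for u in [(220+212/4,130+371/4),(220+605/4,130+371/4)]: w=onz('wrist',*u,zf,c); print('foot corner',t(w))
```

```text
dot [0.4744 0.2438 0.05  ] [35.78  1.32 34.14]
edge [0.4682 0.2417 0.05  ] [42.25  2.21 34.1 ]
edge [0.5209 0.2224 0.05  ] [  3.67 -38.57  34.37]
edge [0.4848 0.2952 0.05  ] [ 3.54 42.73 34.24]
key [0.415  0.1977 0.041 ]
mark [ 30.07   1.53 -31.67]
mark [-24.19   1.75 -31.37]
rim [  2.88 -27.82 -31.47]
rim [  2.8   31.39 -31.57]
foot corner [ 23.37 -18.51  -3.6 ]
foot corner [23.3  21.98 -3.66]
```

```bash
python3 - <<'E'
from h import *
import pickle
c,s=pickle.load(open('w6.pkl','rb'))
M=R.from_rotvec(s['orientation']).as_matrix(); p=s['eef_pos']
t=lambda w:(M.T@(w-p)*1e3).round(2)
for dz in (0,-.003,-.005):
  zf=p[2]-.0055+dz
  for u in [(220+212/4,130+371/4),(220+605/4,130+371/4)]: w=onz('wrist',*u,zf,c); print('foot corner',t(w))
  for u in [(321.9,130+318/4.),(322.5,380)]: w=onz('wrist',*u,zf+.037 if u[1]>300 else zf+.009,c); print('wall bottom/rim far',t(w))
E
python3 - <<'E'
import cv2
im=cv2.imread('pics/w6.png'); cv2.imwrite('pics/w6y.png',cv2.resize(im[200:390,225:420],None,fx=4,fy=3.1,interpolation=cv2.INTER_CUBIC))
E
```

```text
foot corner [ 19.92 -19.83   5.43]
foot corner [19.85 23.31  5.35]
wall bottom/rim far [29.11  1.65 -3.66]
wall bottom/rim far [-30.31   1.74 -31.34]
foot corner [ 18.78 -20.27   8.43]
foot corner [18.7  23.75  8.36]
wall bottom/rim far [28.09  1.65 -0.65]
wall bottom/rim far [-33.21   1.75 -28.32]
foot corner [ 18.01 -20.56  10.44]
foot corner [17.94 24.04 10.36]
wall bottom/rim far [27.41  1.65  1.35]
wall bottom/rim far [-35.15   1.75 -26.31]
```

View pics/w6y.png

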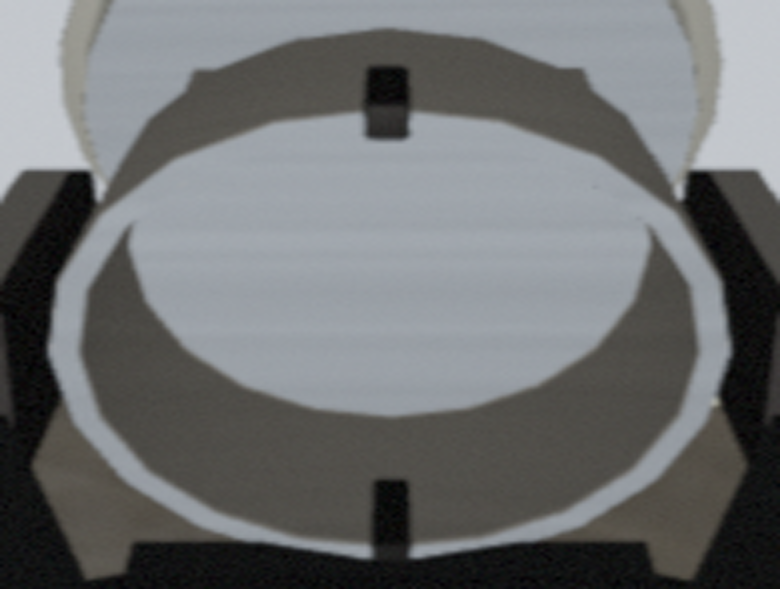

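Call:
move_arm(moves=[0,0.003,-0.018,3,0.3,8,0.5,0,0,0,0,0,5,0.5,0,0,0,0,0,0,0.5])

```text
time_s: 7.82
eef_pos: [0.5055, 0.258, 0.0731]
orientation: [-0.745, 3.045, -0.002]
force: [-0.4, -0.2, -1.5]
gripper_width: 0.0621
```

```bash
python3 look.py w7 220 130 200 150 4
python3 - <<'E'
from h import *
plan((.5032,.2575,.066),2.052)
E
```

```text
t 7.83 p [0.5055 0.258  0.0731] yawy 2.0504 zdir [ 0.007  0.001 -1.   ] q [ 2.760e-01  4.380e-01  1.697e+00 -1.000e-03  1.000e+00 -1.773e+00] F [-0.36 -0.22 -1.51] T [0.025 0.01  0.027] w 0.0621
rotvec total [-0.0026  0.0067 -0.0016] deg 0.4
shift in present axes mm [2.4 0.6 7.3]  in final axes [2.3 0.6 7.3]  |d| 7.669965711046177
```

View pics/w7z.png

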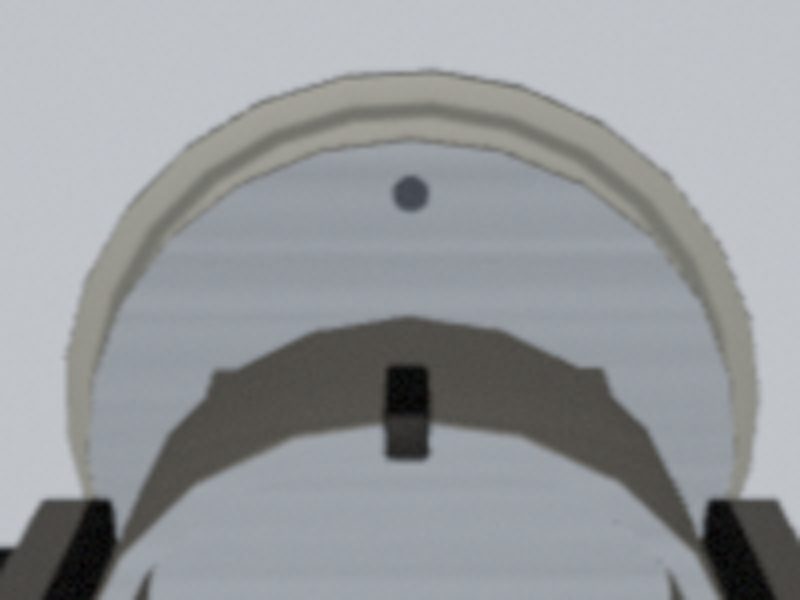

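```bash
cat > rel.py <<'E'
from h import *
import pickle,sys
n=sys.argv[1]; a=list(map(float,sys.argv[2:])) # zoom coords: dot x,y ; cornerL x,y ; cornerR x,y
c,s=pickle.load(open(n+'.pkl','rb'))
M=R.from_rotvec(s['orientation']).as_matrix(); p=s['eef_pos']
t=lambda w:(M.T@(w-p)*1e3)
im=lambda x,y:(220+x/4-.375,130+y/4-.375)
d=t(onz('wrist',*im(a[0],a[1]),.05,c)); zf=p[2]-.0055
L=t(onz('wrist',*im(a[2],a[3]),zf,c));Rr=t(onz('wrist',*im(a[4],a[5]),zf,c))
yaw=np.arctan2(M[1,1],M[0,1]); da=(yaw-np.pi/2)-.481
# bar angle in tool frame: dot dir from centre
th=.481+np.pi; v=np.array([np.cos(th),np.sin(th),0])*34.35; v=M.T@v
pc=d-v; cup=np.array([(L[0]+Rr[0])/2-21.5,(L[1]+Rr[1])/2])
print('pan',pc.round(2),'cup',cup.round(2),'shift',(pc[:2]-cup).round(2),'rot about tool z',round(da,4))
E
python3 rel.py w6 405 171 212 371 605 371; python3 rel.py w7 410 193 212 371 605 371
```

```text
pan [ 1.6   1.83 34.32] cup [-1.43  1.57] shift [3.04 0.25] rot about tool z -0.0189
pan [ 0.3   1.66 23.27] cup [-2.7  1.4] shift [3.   0.26] rot about tool z -0.0014
```

Call:
move_arm(moves=[-0.003,0.007,-0.002,3,0.3,4,0.5,0,0,0,0.7,0,3,0.5,0,0,0,0,0,0,0.5])

```text
time_s: 8.25
eef_pos: [0.5022, 0.2566, 0.0663]
orientation: [0.749, -3.051, -0.001]
force: [-0.5, 0.1, -1.5]
gripper_width: 0.062
```

```bash
python3 look.py w8 220 130 200 150 4;python3 - <<'E'
import pickle
from h import *
for n in ('w6','w7','w8'):
    c,s=pickle.load(open(n+'.pkl','rb')); M=R.from_rotvec(s['orientation']).as_matrix(); print(n,M.T@(c['pose'][:3,3]-s['eef_pos']),(M.T@c['pose'][:3,2]))
E
```

```text
t 8.25 p [0.5022 0.2566 0.0663] yawy 2.0524 zdir [-0.  0. -1.] q [ 2.740e-01  4.440e-01  1.706e+00  1.000e-03  9.910e-01 -1.778e+00] F [-0.52  0.1  -1.47] T [-0.04   0.049  0.058] w 0.062
w6 [ 0.07612932  0.00163351 -0.1417478 ] [-2.95097767e-01  2.17615965e-04  9.55467038e-01]
w7 [ 0.0755245   0.00150351 -0.14259113] [-2.97060146e-01 -5.72917370e-05  9.54858768e-01]
w8 [ 0.07553257  0.00149418 -0.142625  ] [-2.97069200e-01 -4.73259665e-05  9.54855952e-01]
```

View pics/w8z.png

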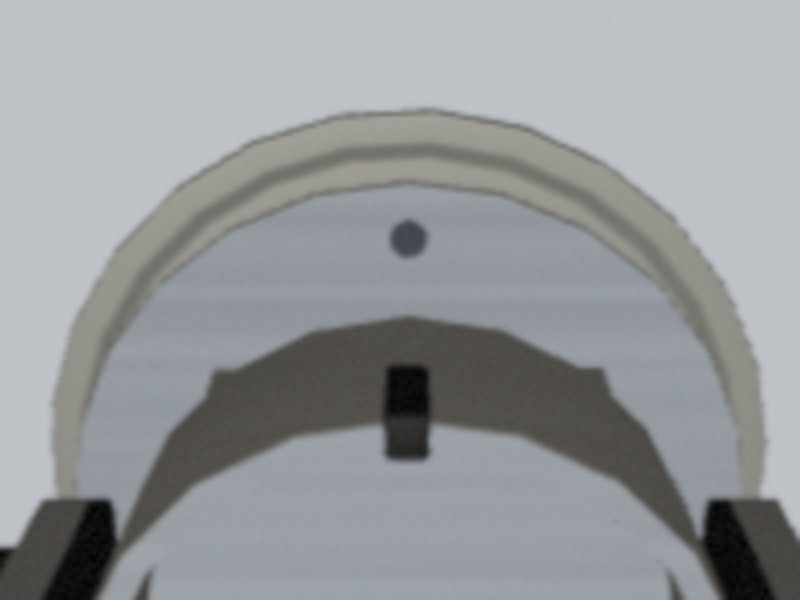

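```bash
python3 rel.py w8 408 239 212 371 605 371
```

```text
pan [-3.52  1.34 16.39] cup [-2.76  1.4 ] shift [-0.76 -0.06] rot about tool z 0.0007
```

Alignment is within 1 mm, so I'll creep down now and watch the force.

Call:
move_arm(moves=[0,0,0,-0.7,0,2,0.5,0,0,0,0,0,2,0.5,0,0,0,0,0,1,0.5,0,0,0,0,0,0,0.5])

```text
time_s: 8.8
eef_pos: [0.5031, 0.257, 0.0611]
orientation: [-0.749, 3.051, 0.001]
force: [-0.5, -0.3, -1.3]
gripper_width: 0.0621
```

```bash
python3 look.py w9 220 130 200 150 4
```

```text
t 8.8 p [0.5031 0.257  0.0611] yawy 2.0525 zdir [ 0.     0.001 -1.   ] q [ 2.750e-01  4.520e-01  1.709e+00  1.000e-03  9.800e-01 -1.778e+00] F [-0.48 -0.26 -1.31] T [-0.008 -0.021  0.016] w 0.0621
```

View pics/w9z.png

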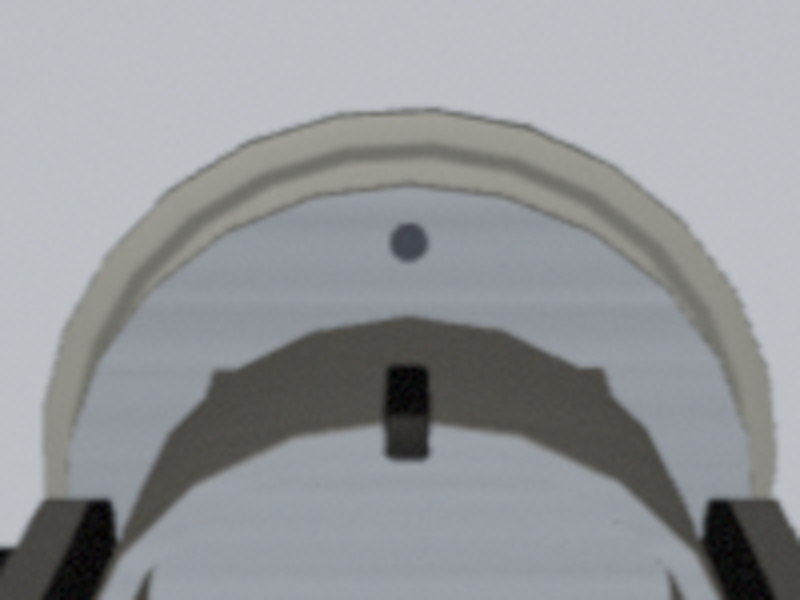

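```bash
python3 rel.py w9 409 243 212 371 605 371
```

```text
pan [-2.62  1.46 11.15] cup [-2.88  1.4 ] shift [0.26 0.05] rot about tool z 0.0006
```

Call:
move_arm(moves=[0,0,0,0,0,1,0.5,0,0,0,0,0,0.6,0.5])

```text
time_s: 9.1
eef_pos: [0.5033, 0.2571, 0.0596]
orientation: [-0.749, 3.05, 0.001]
force: [-0.5, 0.4, -1.2]
gripper_width: 0.062
```

Call:
move_arm(moves=[0,0,0,0,0,1,0.5,0,0,0,0,0,0.7,0.5])

```text
time_s: 9.35
eef_pos: [0.5033, 0.2571, 0.0578]
orientation: [-0.749, 3.05, 0.001]
force: [-0.1, -0.3, -1.4]
gripper_width: 0.062
```

```bash
python3 look.py w10 220 130 200 150 4
```

```text
t 9.35 p [0.5033 0.2571 0.0578] yawy 2.0525 zdir [ 0.001  0.001 -1.   ] q [ 2.750e-01  4.570e-01  1.712e+00  1.000e-03  9.730e-01 -1.778e+00] F [-0.08 -0.29 -1.35] T [-0.014 -0.008 -0.011] w 0.062
```

View pics/w10z.png

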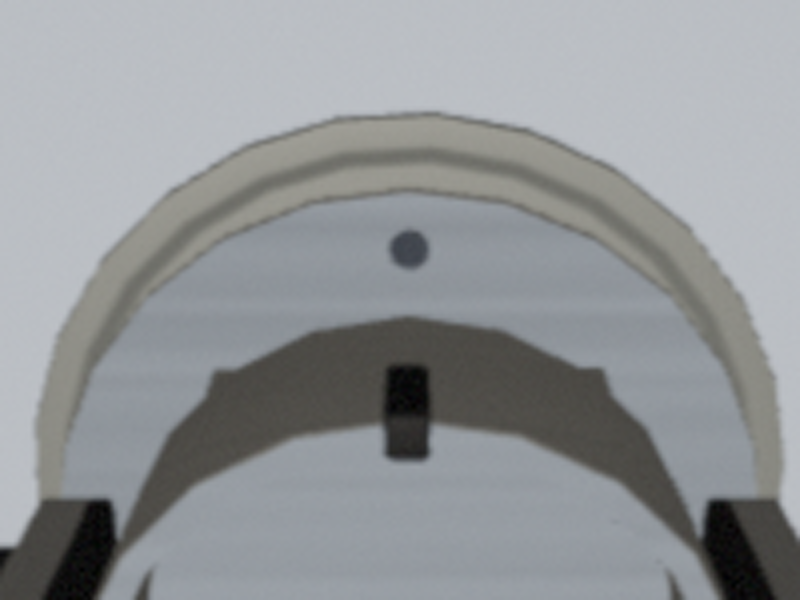

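Call:
move_arm(moves=[0,0,0,0,0,1,0.5,0,0,0,0,0,1,0.5,0,0,0,0,0,0,0.5])

```text
time_s: 9.78
eef_pos: [0.5033, 0.2571, 0.0556]
orientation: [-0.749, 3.05, 0.001]
force: [0.1, 0.0, -1.5]
gripper_width: 0.0619
```

Call:
move_arm(moves=[0,0,0,0,0,0.6,0.5,0,0,0,0,0,0,0.5])

```text
time_s: 10.02
eef_pos: [0.5033, 0.2571, 0.0551]
orientation: [-0.749, 3.05, 0.001]
force: [-0.2, -0.5, -0.2]
gripper_width: 0.0619
```

Call:
move_arm(moves=[0,0,0,0,0,0.6,0.5,0,0,0,0,0,0,0.5])

```text
time_s: 10.28
eef_pos: [0.5034, 0.2571, 0.0548]
orientation: [-0.749, 3.05, 0.001]
force: [-0.8, -0.3, 0.0]
gripper_width: 0.0618
```

```bash
python3 look.py w11 220 130 200 150 4
```

```text
t 10.28 p [0.5034 0.2571 0.0548] yawy 2.0524 zdir [ 0.001  0.001 -1.   ] q [ 0.275  0.461  1.714  0.     0.966 -1.778] F [-0.78 -0.26  0.03] T [-0.109  0.028  0.011] w 0.0618
```

View pics/w11z.png

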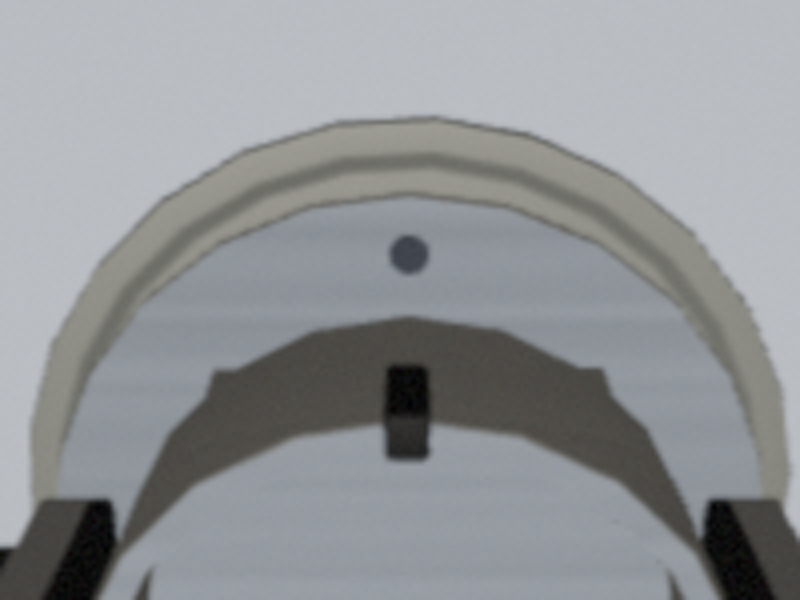

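The cup is home with its weight carried by the pan. I'll release it and retreat upward.

Call:
move_arm(moves=[0,0,0,0,0,0,0.25,0,0,0,0,0,0,0.2,0,0,0,0,0,0,0.1,0,0,0,0,0,0,0,0,0,0,0,0,0,0])

```text
time_s: 10.95
eef_pos: [0.5039, 0.2573, 0.055]
orientation: [-0.749, 3.049, 0.001]
force: [-0.5, -0.5, 0.5]
gripper_width: 0.0854
```

Call:
move_arm(moves=[0,0,0,0,0,0,0,0,0,0,0,0,-5,0,0,0,0,0,0,-20,0,0,0,0,0,0,-40,0,0,0,0,0,0,-40,0])

```text
time_s: 11.58
eef_pos: [0.5013, 0.2564, 0.1599]
orientation: [0.748, -3.045, -0.0]
force: [1.2, 0.8, -0.0]
gripper_width: 0.0854
```

Call:
move_arm(moves=[0,0,0,0,0,-40,0,0,0,0,0,0,0,0])

```text
time_s: 11.82
eef_pos: [0.5035, 0.2571, 0.2056]
orientation: [-0.749, 3.049, 0.001]
force: [0.4, 0.0, 0.7]
gripper_width: 0.0852
```

```bash
python3 look.py w12 280 120 150 120 5
```

```text
t 11.82 p [0.5035 0.2571 0.2056] yawy 2.0523 zdir [ 0.002  0.001 -1.   ] q [ 0.274  0.303  1.539  0.     1.298 -1.778] F [0.37 0.04 0.73] T [ 0.006  0.007 -0.046] w 0.0852
```

View pics/w12.png

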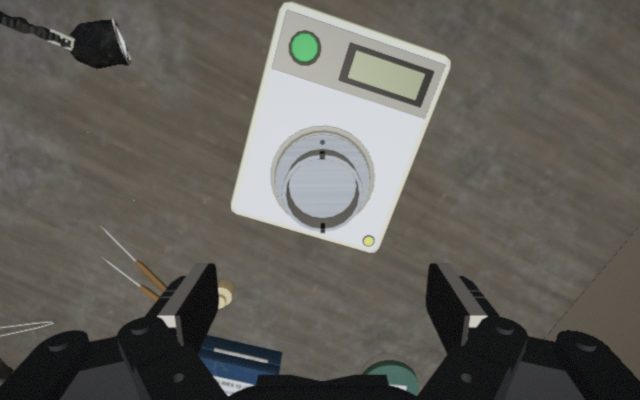

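Run:
```python
from h import *
import pickle
c,s=pickle.load(open('w12.pkl','rb')); im=cv2.imread('pics/w12.png')
hsv=cv2.cvtColor(im,cv2.COLOR_BGR2HSV)
m=((hsv[...,0]>40)&(hsv[...,0]<85)&(hsv[...,1]>90)).astype(np.uint8); m[100:]=0
n,l,st,ce=cv2.connectedComponentsWithStats(m); k=1+np.argmax(st[1:,4]); b=st[k]; print(b,ce[k]); w=onz('wrist',*ce[k],.041,c); print(w)
u=onz('wrist',322.3,192,.087,c);print('cup rim c',u, onz('wrist',321.9,186,.0615,c))
for k in range(1): plan((w[0],w[1],.075),2.052)
```

```text
[291  33  27  29 625] [304.1872  47.0624]
[0.41528412 0.19694419 0.041     ]
cup rim c [0.50299506 0.25879258 0.087     ] [0.5051259  0.25957018 0.0615    ]
rotvec total [ 0.0008 -0.0015  0.0003] deg 0.1
shift in present axes mm [104.6 -12.8 128.8]  in final axes [104.8 -12.7 128.6]  |d| 166.36973570949036
```

View pics/w12z.png

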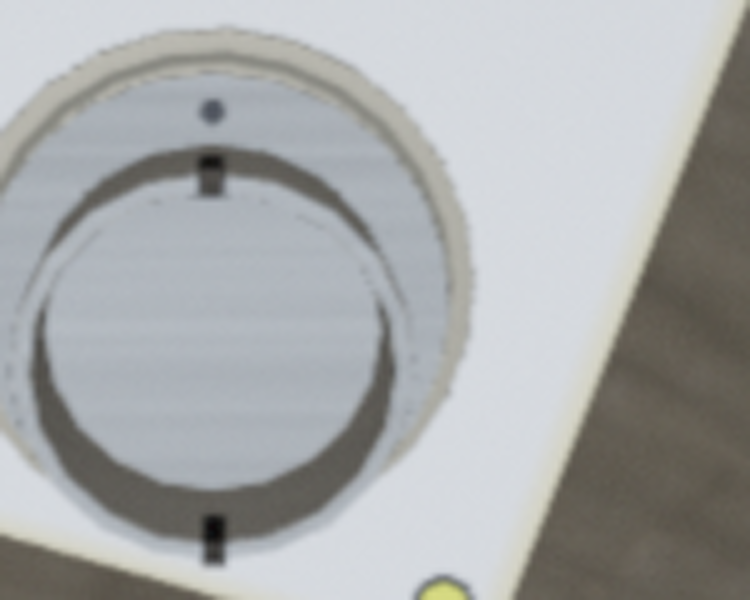

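Call:
move_arm(moves=[0,0,0,52,-7,10,1,0,0,0,52,-7,30,1,0,0,0,0,0,45,1,0,0,0,0,0,40,1,0,0,0,0,0,0,1])

```text
time_s: 12.5
eef_pos: [0.4095, 0.1934, 0.0718]
orientation: [0.747, -3.042, -0.001]
force: [-0.7, 0.6, 0.1]
gripper_width: -0.0
```

```bash
python3 look.py w13;  python3 - <<'E'
from h import *
plan((.4158,.1957,.05),2.052)
E
```

```text
t 12.5 p [0.4095 0.1934 0.0718] yawy 2.0523 zdir [-0.009 -0.002 -1.   ] q [ 0.194  0.274  1.963  0.     0.914 -1.858] F [-0.66  0.55  0.06] T [-0.011 -0.057  0.014] w -0.0
rotvec total [ 0.0016 -0.0053  0.0004] deg 0.3
shift in present axes mm [-5.2 -0.5 23.3]  in final axes [-5.  -0.4 23.3]  |d| 23.890139993591962
```

View pics/w13.png

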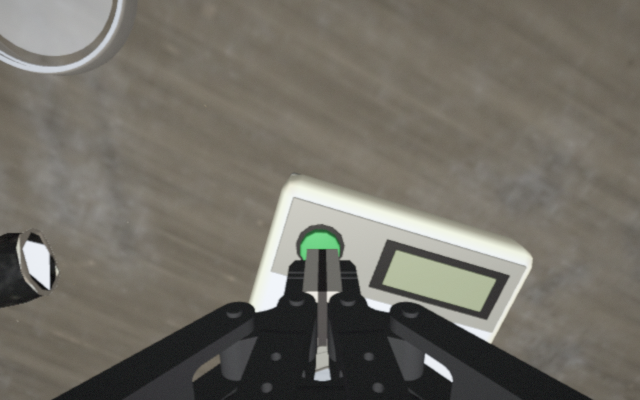

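Call:
move_arm(moves=[0.001,-0.005,0,-4,-0.3,10,1,0,0,0,-1,0,10,1,0,0,0,0,0,4,1,0,0,0,0,0,0,1])

```text
time_s: 13.05
eef_pos: [0.4193, 0.1968, 0.0509]
orientation: [-0.749, 3.045, 0.0]
force: [-0.3, -0.3, -0.4]
gripper_width: 0.0
```

```bash
python3 look.py w14;  python3 - <<'E'
from h import *
plan((.4158,.1957,.044),2.052)
E
```

```text
t 13.05 p [0.4193 0.1968 0.0509] yawy 2.0529 zdir [ 0.006  0.002 -1.   ] q [ 1.970e-01  3.150e-01  1.971e+00  1.000e-03  8.490e-01 -1.856e+00] F [-0.32 -0.34 -0.39] T [ 0.004  0.013 -0.01 ] w 0.0
rotvec total [-0.0013  0.0066  0.001 ] deg 0.4
shift in present axes mm [3.8 0.6 7. ]  in final axes [3.8 0.6 7. ]  |d| 7.999998833615846
```

View pics/w14.png

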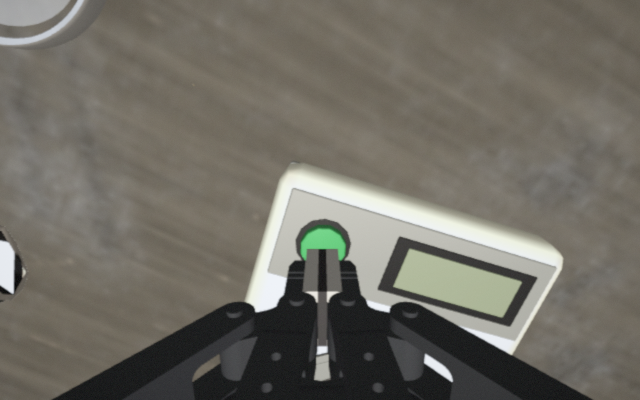

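Call:
move_arm(moves=[0,0.006,0,4,0.5,3,1,0,0,0,0.5,0,3,1,0,0,0,0,0,0,1])

```text
time_s: 13.48
eef_pos: [0.4152, 0.1952, 0.0451]
orientation: [-0.75, 3.049, -0.002]
force: [-0.5, 0.1, -0.5]
gripper_width: 0.0003
```

Call:
move_arm(moves=[0,0,0,0,0,1.5,1,0,0,0,0,0,1.5,1,0,0,0,0,0,0,1])

```text
time_s: 13.85
eef_pos: [0.4153, 0.1952, 0.042]
orientation: [-0.75, 3.049, -0.002]
force: [0.6, 0.3, -0.1]
gripper_width: 0.0003
```

Call:
move_arm(moves=[0,0,0,0,0,1.2,1,0,0,0,0,0,1,1,0,0,0,0,0,0,1])

```text
time_s: 14.22
eef_pos: [0.4155, 0.1952, 0.04]
orientation: [-0.75, 3.049, -0.002]
force: [-1.2, 0.4, 2.2]
gripper_width: -0.0
```

Call:
move_arm(moves=[0,0,0,0,0,1.2,1,0,0,0,0,0,1,1])

```text
time_s: 14.48
eef_pos: [0.4155, 0.1952, 0.0381]
orientation: [-0.75, 3.048, -0.002]
force: [-2.3, -0.5, 5.7]
gripper_width: -0.0003
```

Call:
move_arm(moves=[0,0,0,0,0,0.6,1])

```text
time_s: 14.6
eef_pos: [0.4155, 0.1952, 0.0377]
orientation: [-0.75, 3.048, -0.002]
force: [-1.4, -0.1, 6.4]
gripper_width: 0.0001
```

Force 6.4 N puts the key at about 3.2 mm travel, so it is registering. I'll hold it there.

Call:
move_arm(moves=[0,0,0,0,0,0.2,1,0,0,0,0,0,0.2,1,0,0,0,0,0,0.2,1,0,0,0,0,0,0.2,1,0,0,0,0,0,0.2,1])

```text
time_s: 15.22
eef_pos: [0.4155, 0.1952, 0.0378]
orientation: [-0.75, 3.048, -0.003]
force: [-1.6, -0.2, 6.2]
gripper_width: 0.0
```

Call:
move_arm(moves=[0,0,0,0,0,0.1,1,0,0,0,0,0,0.2,1,0,0,0,0,0,0.1,1])

```text
time_s: 15.6
eef_pos: [0.4155, 0.1952, 0.038]
orientation: [-0.75, 3.047, -0.003]
force: [-2.4, -0.3, 5.8]
gripper_width: -0.0003
```

Run:
```python
from h import *
tool()
for n in ('scene','side'):
    im=grab_frame(n); cv2.imwrite(f'pics/{n}1.png',im)
a=cv2.imread('pics/side1.png'); cv2.imwrite('pics/s1z.png',cv2.resize(a[120:200,230:350],None,fx=6,fy=6,interpolation=cv2.INTER_CUBIC))
```

```text
t 15.6 p [0.4155 0.1952 0.038 ] yawy 2.0536 zdir [ 0.004 -0.001 -1.   ] q [ 0.197  0.332  1.99  -0.002  0.816 -1.855] F [-2.42 -0.3   5.78] T [-0.079  0.272 -0.015] w -0.0003
```

View pics/s1z.png

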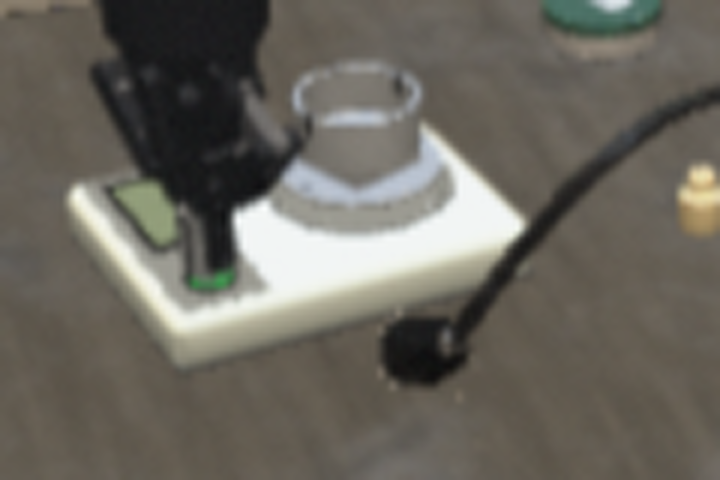

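Call:
move_arm(moves=[0,0,0,0,0,-3,1,0,0,0,0,0,-15,1,0,0,0,10,0,-45,1,0,0,0.1,10,0,-50,1,0,0,0.17,0,0,-50,1])

```text
time_s: 16.32
eef_pos: [0.3941, 0.1852, 0.201]
orientation: [0.321, -3.118, 0.003]
force: [1.2, 0.2, 0.4]
gripper_width: -0.0001
```

Run:
```python
from h import *
tool()
for u in [(460,290),(545,315),(470,262),(483,240),(596,160),(488,160)]: print(u,onz('scene',*u,0.0).round(3))
print('frame top', tri([('scene',490,160),('side',383,262)]), tri([('scene',573,186),('side',440,355)]))
plan((.40,0,.24),1.2)
s=get_state(); s['eef_pos']=np.array([.40,0,.24]); plan((.42,-.34,.24),1.2,None,s)
```

```text
t 16.32 p [0.3941 0.1852 0.201 ] yawy 1.7762 zdir [-0.006 -0.003 -1.   ] q [ 0.183  0.08   1.832 -0.002  1.237 -1.592] F [1.24 0.22 0.42] T [-0.011 -0.025 -0.069] w -0.0001
(460, 290) [ 0.431 -0.529  0.   ]
(545, 315) [ 0.463 -0.725  0.   ]
(470, 262) [ 0.567 -0.502  0.   ]
(483, 240) [ 0.702 -0.489  0.   ]
(596, 160) [ 1.631 -0.638  0.   ]
(488, 160) [ 1.344 -0.276  0.   ]
frame top [ 0.42445488 -0.55702573  0.34499703] [ 0.41935375 -0.71751768  0.34341744]
rotvec total [-0.0033 -0.0063  0.5762] deg 33.0
shift in present axes mm [  32.3 -182.6  -38.5]  in final axes [ -72.6 -170.5  -39. ]  |d| 189.37400784472027
rotvec total [-0.0033 -0.0063  0.5762] deg 33.0
shift in present axes mm [  49.8 -336.9    0.8]  in final axes [-141.8 -309.6    0. ]  |d| 340.58772731852804
```

Call:
move_arm(moves=[0,0,0.17,0,-40,-12,0.4,0,0,0.17,-10,-40,-12,0.4,0,0,0.17,-15,-40,-12,0.4,0,0,0.07,-20,-40,0,0.4,0,0,0,-20,-50,0,0.4])

```text
time_s: 16.95
eef_pos: [0.4322, -0.0361, 0.2435]
orientation: [0.604, 3.076, -0.001]
force: [0.2, -0.8, -0.7]
gripper_width: 0.0511
```

Run:
```python
from h import *
tool()
plan((.44,-.35,.22),1.2)
```

```text
t 16.95 p [ 0.4322 -0.0361  0.2435] yawy 1.1827 zdir [ 0.006 -0.002 -1.   ] q [-0.342  0.032  1.775  0.     1.328 -1.525] F [ 0.23 -0.83 -0.68] T [-0.071 -0.039 -0.002] w 0.0511
rotvec total [ 0.0007  0.0066 -0.0173] deg 1.1
shift in present axes mm [-125.8 -287.6   24.1]  in final axes [-121.  -289.7   23.5]  |d| 314.8580184448677
```

Call:
move_arm(moves=[0,0.006,-0.01,-24,-55,4,0.4,0,0,0,-24,-55,4,0.4,0,0,0,-24,-55,4,0.4,0,0,0,-24,-55,4,0.4,0,0,0,-24,-55,4,0.4])

```text
time_s: 17.58
eef_pos: [0.4412, -0.3455, 0.2229]
orientation: [0.589, 3.082, 0.002]
force: [0.6, 0.4, -0.6]
gripper_width: 0.051
```

Call:
move_arm(moves=[0,0,0,-4,-12,0,0.4,0,0,0,0,0,0,0.4])

```text
time_s: 17.82
eef_pos: [0.4393, -0.3621, 0.2208]
orientation: [0.598, 3.082, 0.004]
force: [0.6, 0.8, -0.5]
gripper_width: 0.0515
```

```bash
python3 look.py w15
```

```text
t 17.82 p [ 0.4393 -0.3621  0.2208] yawy 1.1878 zdir [ 0.002  0.002 -1.   ] q [-0.887  0.3    1.505  0.003  1.337 -2.076] F [ 0.63  0.83 -0.52] T [-0.015 -0.021  0.013] w 0.0515
```

View pics/w15.png

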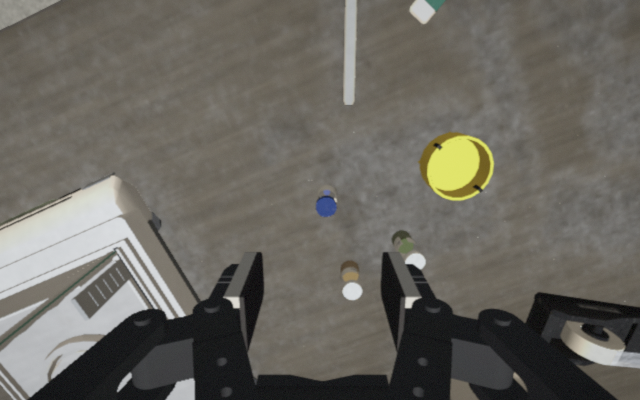

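Run:
```python
from h import *
import pickle
c,s=pickle.load(open('w15.pkl','rb')); im=cv2.imread('pics/w15.png')
M=R.from_rotvec(s['orientation']).as_matrix(); p=s['eef_pos']
hsv=cv2.cvtColor(im,cv2.COLOR_BGR2HSV)
m=((hsv[...,0]>105)&(hsv[...,0]<130)&(hsv[...,1]>170)&(hsv[...,2]>60)).astype(np.uint8); m[300:]=0
n,l,st,ce=cv2.connectedComponentsWithStats(m)
for k in range(1,n):
    if st[k,4]>60: print(st[k],ce[k])
for nm,u,z in [('blue',(326,207),.052),('a',(352,291),.052),('b',(415,261),.058)]:
    w=onz('wrist',*u,z,c); print(nm,w.round(4),(M.T@(w-p)*1e3).round(1))
```

```text
blue [ 0.4673 -0.3675  0.052 ] [-27.9   4.4 168.9]
a [ 0.5585 -0.3763  0.052 ] [-115.8   30.2  169.1]
b [ 0.547  -0.3089  0.058 ] [-80.   88.5 163.2]
```

Call:
move_arm(moves=[0,0,0,-14,1.5,40,0.4,0,0,0,-14,1.5,40,0.4,0,0,0,0,0,40,0.4,0,0,0,0,0,0,0.4])

```text
time_s: 18.38
eef_pos: [0.4698, -0.3621, 0.1012]
orientation: [0.585, 3.081, 0.002]
force: [-0.2, -0.0, -0.0]
gripper_width: 0.0512
```

```bash
python3 look.py w16
```

```text
t 18.38 p [ 0.4698 -0.3621  0.1012] yawy 1.1954 zdir [ 0.005  0.    -1.   ] q [-0.847  0.445  1.601  0.005  1.092 -2.045] F [-0.17 -0.04 -0.02] T [ 0.028 -0.032  0.043] w 0.0512
```

View pics/w16.png

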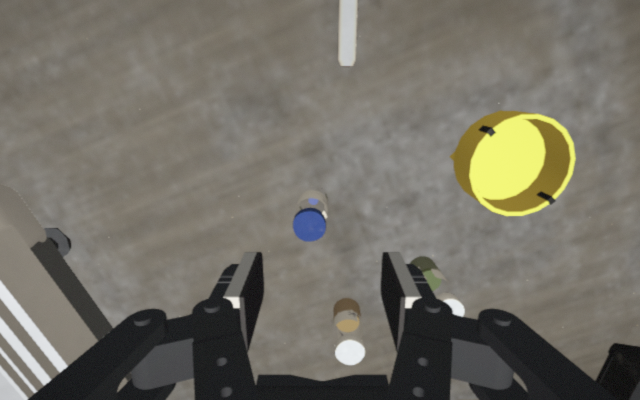

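Run:
```python
from h import *
import pickle
c,s=pickle.load(open('w16.pkl','rb'))
M=R.from_rotvec(s['orientation']).as_matrix(); p=s['eef_pos']
for nm,u,z in [('blue',(310,226),.052),('a',(350,351),.052),('b',(452,308),.058)]:
    w=onz('wrist',*u,z,c); print(nm,w.round(4),(M.T@(w-p)*1e3).round(1))
```

```text
blue [ 0.4672 -0.367   0.052 ] [ 2.8 -4.7 51.6]
a [ 0.5574 -0.3757  0.052 ] [-84.3  20.3  52.3]
b [ 0.5457 -0.3064  0.058 ] [-48.1  80.5  46. ]
```

Call:
move_arm(moves=[0,0.005,0,3,-6,5,0.4,0,0,0,0,0,20,0.4,0,0,0,0,0,20,0.4,0,0,0,0,0,15,0.4,0,0,0,0,0,0,0.4])

```text
time_s: 19.05
eef_pos: [0.47, -0.3725, 0.052]
orientation: [0.581, 3.071, -0.017]
force: [0.1, -0.1, 0.8]
gripper_width: 0.051
```

```bash
python3 look.py w17; python3 -c "
from h import *
plan((.467,-.368,.031),1.195)"
```

```text
t 19.05 p [ 0.47   -0.3725  0.052 ] yawy 1.197 zdir [ 0.014 -0.014 -1.   ] q [-8.570e-01  5.050e-01  1.644e+00  2.000e-03  9.730e-01 -2.055e+00] F [ 0.14 -0.05  0.77] T [-0.008  0.03   0.01 ] w 0.051
rotvec total [-0.0084  0.0193  0.0021] deg 1.2
shift in present axes mm [ 5.4  3.6 21.6]  in final axes [ 5.   3.4 21.8]  |d| 22.584548798727386
```

View pics/w17.png

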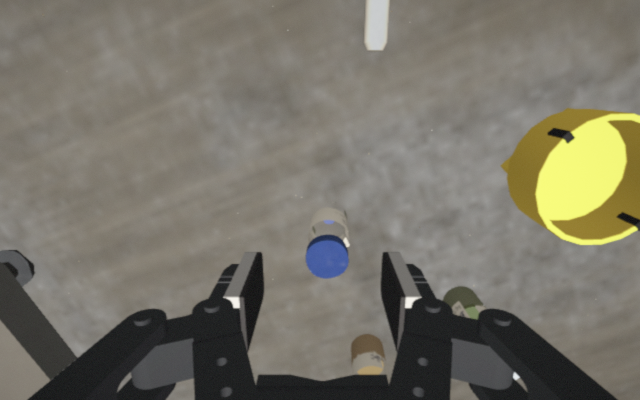

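Call:
move_arm(moves=[-0.008,0.019,0.002,5,2.5,4,0.4,0,0,0,0,0,6,0.4,0,0,0,0,0,5,0.4,0,0,0,0,0,0,0.4])

```text
time_s: 19.6
eef_pos: [0.4673, -0.3696, 0.0386]
orientation: [0.587, 3.085, -0.003]
force: [-0.3, 0.3, -0.2]
gripper_width: 0.0514
```

```bash
python3 look.py w18; python3 -c "
from h import *
plan((.467,-.368,.031),1.195)"
```

```text
t 19.6 p [ 0.4673 -0.3696  0.0386] yawy 1.195 zdir [ 0.001 -0.002 -1.   ] q [-0.856  0.526  1.648 -0.     0.965 -2.051] F [-0.31  0.26 -0.2 ] T [-0.008  0.023  0.   ] w 0.0514
rotvec total [-0.0015  0.0021 -0.    ] deg 0.2
shift in present axes mm [1.  1.5 7.8]  in final axes [1.  1.5 7.8]  |d| 8.039566265554267
```

View pics/w18.png

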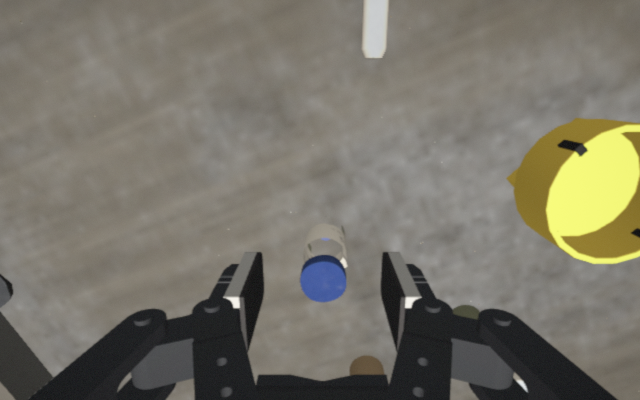

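Call:
move_arm(moves=[0,0.002,0,1,0.2,4,0.4,0,0,0,0,0,3,0.4,0,0,0,0,0,0,0.6,0,0,0,0,0,0,0.75,0,0,0,0,0,0,0.9], grip_force=20)

```text
time_s: 20.27
eef_pos: [0.4667, -0.3693, 0.0316]
orientation: [0.587, 3.086, -0.003]
force: [-0.2, -0.6, -0.2]
gripper_width: 0.0193
```

Call:
move_arm(moves=[0,0,0,0,0,0,0.9,0,0,0,0,0,0,0.9])

```text
time_s: 20.52
eef_pos: [0.4667, -0.3693, 0.0317]
orientation: [0.587, 3.086, -0.003]
force: [-0.0, -0.4, -1.1]
gripper_width: 0.0194
```

```bash
python3 look.py w19
```

```text
t 20.52 p [ 0.4667 -0.3693  0.0317] yawy 1.1951 zdir [-0.    -0.002 -1.   ] q [-8.560e-01  5.340e-01  1.654e+00 -2.000e-03  9.520e-01 -2.050e+00] F [-0.01 -0.39 -1.11] T [-0.029 -0.004  0.065] w 0.0194
```

View pics/w19.png

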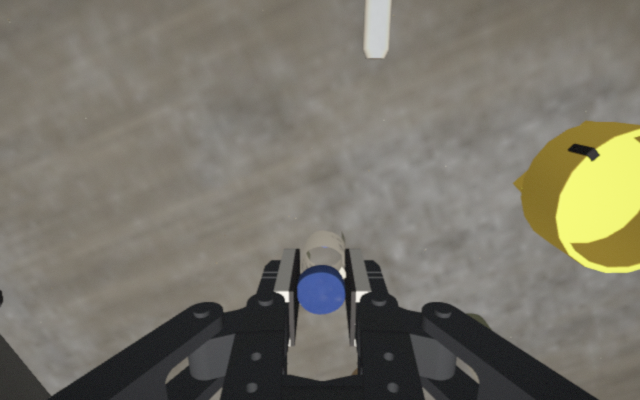

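Call:
move_arm(moves=[0,0,0,0,0,-10,0.9,0,0,0,0,0,-40,0.9,0,0,0,0,0,-45,0.9,0,0,0,0,0,-45,0.9,0,0,0,0,0,-40,0.9])

```text
time_s: 21.2
eef_pos: [0.4652, -0.3674, 0.2156]
orientation: [-0.586, -3.081, -0.004]
force: [0.8, -0.9, -0.6]
gripper_width: 0.0196
```

```bash
python3 look.py w20
python3 - <<'E'
from h import *
s=get_state(); 
for p in [(.39,-.05,.22),(.39,.10,.22),(.5045,.2585,.19)]: plan(p,1.195,None,s); s['eef_pos']=np.array(p)
E
```

```text
t 21.2 p [ 0.4652 -0.3674  0.2156] yawy 1.1949 zdir [-0.005  0.003 -1.   ] q [-8.560e-01  3.490e-01  1.447e+00 -1.000e-03  1.351e+00 -2.050e+00] F [ 0.79 -0.86 -0.58] T [-0.033  0.026  0.013] w 0.0196
rotvec total [-0.0031  0.0028  0.0002] deg 0.2
shift in present axes mm [189.  268.9   0.6]  in final axes [189.  268.8   2. ]  |d| 328.63017654464136
rotvec total [-0.0031  0.0028  0.0002] deg 0.2
shift in present axes mm [ 55.  139.5  -0.6]  in final axes [ 55.1 139.5   0. ]  |d| 150.00000000000003
rotvec total [-0.0031  0.0028  0.0002] deg 0.2
shift in present axes mm [-48.3 189.5  29.6]  in final axes [-48.3 189.5  30. ]  |d| 197.819362045276
```

View pics/w20.png

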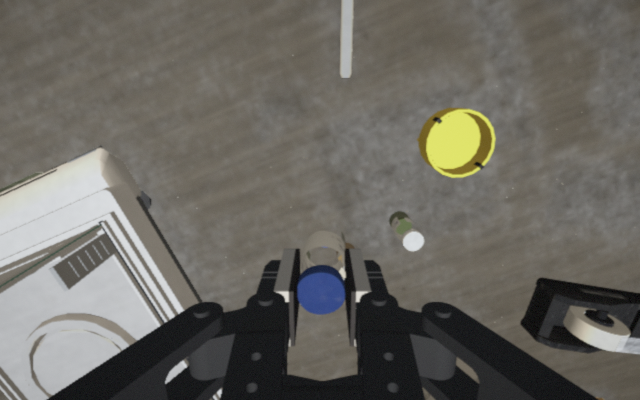

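The vial is held upright, unchanged in the picture, and the others are undisturbed. I'll transport it along the near side of the lamp.

Call:
move_arm(moves=[0,0,0,32,45,0,0.9,0,0,0,32,45,0,0.9,0,0,0,32,45,0,0.9,0,0,0,32,45,0,0.9,0,0,0,32,45,0,0.9])

```text
time_s: 21.88
eef_pos: [0.401, -0.099, 0.2241]
orientation: [0.594, 3.072, -0.014]
force: [0.9, 0.6, -0.5]
gripper_width: 0.0198
```

Call:
move_arm(moves=[0,0,0,29,44,0,0.9,0,0,0,18,46,0,0.9,0,0,0,18,46,0,0.9,0,0,0,18,46,0,0.9])

```text
time_s: 22.38
eef_pos: [0.3899, 0.1072, 0.2247]
orientation: [0.596, 3.064, -0.013]
force: [1.8, 0.3, -0.0]
gripper_width: 0.0192
```

Run:
```python
from h import *
tool()
plan((.5045,.2585,.19),1.195)
```

```text
t 22.38 p [0.3899 0.1072 0.2247] yawy 1.1868 zdir [ 0.018 -0.012 -1.   ] q [ 0.002 -0.015  1.87  -0.013  1.269 -1.181] F [ 1.77  0.3  -0.01] T [0.046 0.049 0.028] w 0.0192
rotvec total [-0.0046  0.0213 -0.0082] deg 1.3
shift in present axes mm [-48.8 183.4  34.9]  in final axes [-51.  182.8  34.7]  |d| 192.95699601886636
```

Call:
move_arm(moves=[-0.004,0.02,-0.008,-12,45,3,0.9,0,0,0,-13,46,5,0.9,0,0,0,-13,46,5,0.9,0,0,0,-13,46,5,0.9,0,0,0,0,0,0,0.9])

```text
time_s: 23.0
eef_pos: [0.5067, 0.2678, 0.2097]
orientation: [0.576, 3.081, 0.002]
force: [-1.3, -1.7, -0.7]
gripper_width: 0.0192
```

```bash
python3 look.py w21;python3 - <<'E'
from h import *
plan((.5045,.2585,.16),1.195)
E
```

```text
t 23.0 p [0.5067 0.2678 0.2097] yawy 1.2014 zdir [ 0.007  0.    -1.   ] q [ 0.293  0.311  1.517 -0.002  1.307 -0.908] F [-1.25 -1.72 -0.69] T [-0.023  0.024  0.049] w 0.0192
rotvec total [0.0018 0.0062 0.0058] deg 0.5
shift in present axes mm [-1.5 -8.1 49.9]  in final axes [-1.8 -8.  50. ]  |d| 50.62973915038357
```

View pics/w21.png

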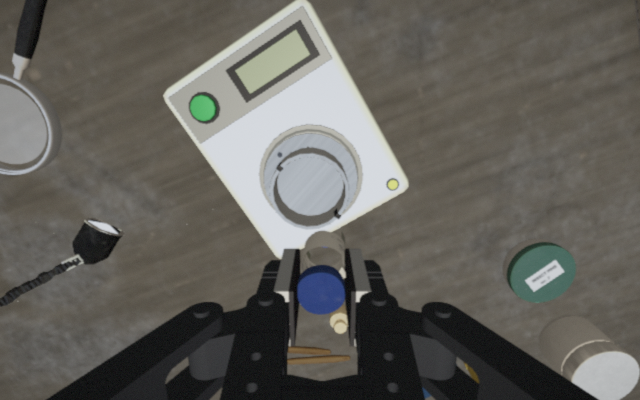

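Call:
move_arm(moves=[0.002,0.006,0.006,-1.5,-8,25,0.9,0,0,0,0,0,25,0.9,0,0,0,0,0,15,0.9,0,0,0,0,0,0,0.9])

```text
time_s: 23.55
eef_pos: [0.5028, 0.2553, 0.1463]
orientation: [0.589, 3.083, -0.001]
force: [0.4, 0.1, -0.6]
gripper_width: 0.0195
```

```bash
python3 look.py w22;python3 - <<'E'
from h import *
plan((.5045,.2585,.13),1.195)
im=[cv2.resize(grab_frame(n)[y:y+90,x:x+110],None,fx=3.6,fy=3.6,interpolation=cv2.INTER_CUBIC) for n,x,y in (('scene',200,120),('side',240,80))]
cv2.imwrite('pics/f22.png',np.hstack(im))
E
```

```text
t 23.55 p [0.5028 0.2553 0.1463] yawy 1.1932 zdir [ 0.002 -0.001 -1.   ] q [ 0.273  0.352  1.623 -0.002  1.165 -0.919] F [ 0.43  0.12 -0.59] T [-0.019 -0.008 -0.02 ] w 0.0195
rotvec total [ 0.001   0.0038 -0.0018] deg 0.2
shift in present axes mm [ 0.1  3.1 17.1]  in final axes [ 0.1  3.1 17.1]  |d| 17.416850877649374
```

View pics/w22.png

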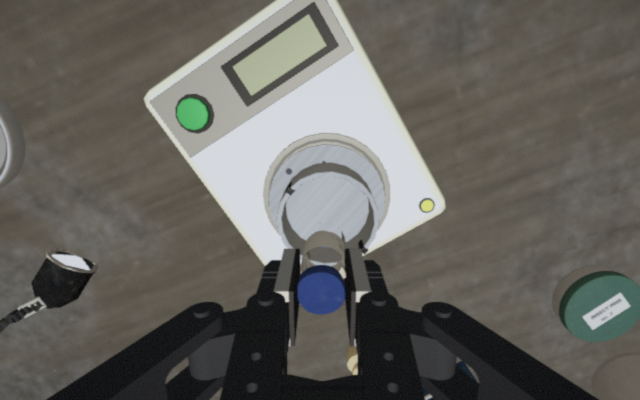

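View pics/f22.png

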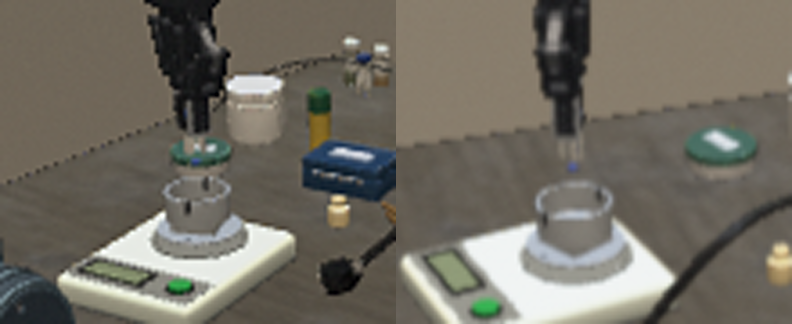

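The vial hangs over the cup's centre in both fixed views. Lowering.

Call:
move_arm(moves=[0,0.003,0,0,2,8,0.9,0,0,0,0,0,12,0.9,0,0,0,0,0,12,0.9,0,0,0,0,0,8,0.9,0,0,0,0,0,0,0.9])

```text
time_s: 24.32
eef_pos: [0.5058, 0.2585, 0.106]
orientation: [0.588, 3.082, 0.004]
force: [0.1, -0.1, -0.5]
gripper_width: 0.019
```

```bash
python3 look.py w23; python3 -c "
from h import *
plan((.504,.2575,.0935),1.195)"
```

```text
t 24.32 p [0.5058 0.2585 0.106 ] yawy 1.194 zdir [ 0.004  0.002 -1.   ] q [ 2.760e-01  4.000e-01  1.661e+00  1.000e-03  1.076e+00 -9.180e-01] F [ 0.11 -0.07 -0.51] T [-0.003  0.001 -0.033] w 0.019
rotvec total [ 0.0037  0.0039 -0.001 ] deg 0.3
shift in present axes mm [ 1.5 -1.8 12.9]  in final axes [ 1.5 -1.8 12.9]  |d| 13.120496956698164
```

View pics/w23.png

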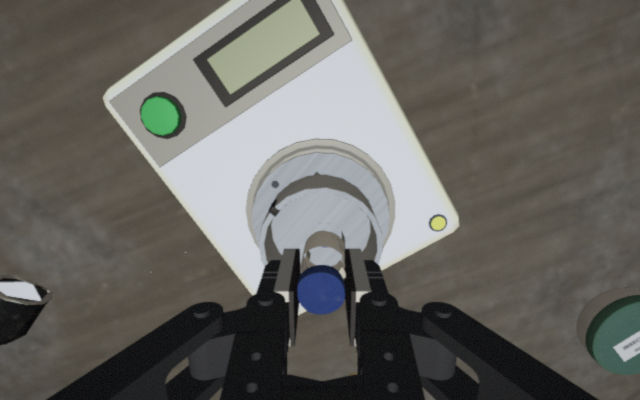

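Call:
move_arm(moves=[0.003,0.004,0,1,-1.5,5,0.9,0,0,0,0,0,4,0.9,0,0,0,0,0,2,0.9,0,0,0,0,0,0,0.9])

```text
time_s: 24.88
eef_pos: [0.505, 0.2577, 0.0954]
orientation: [0.588, 3.085, 0.002]
force: [-0.4, -0.3, 0.1]
gripper_width: 0.0195
```

Call:
move_arm(moves=[0,0,0,0,0,0.7,0.9,0,0,0,0,0,0,0.9])

```text
time_s: 25.12
eef_pos: [0.5052, 0.2577, 0.0949]
orientation: [0.588, 3.084, 0.002]
force: [-0.3, -0.1, 0.2]
gripper_width: 0.0195
```

Call:
move_arm(moves=[0,0,0,0,0,1,0.9,0,0,0,0,0,0.5,0.9,0,0,0,0,0,0,0.9])

```text
time_s: 25.5
eef_pos: [0.5054, 0.2578, 0.0935]
orientation: [0.588, 3.084, 0.003]
force: [0.6, 0.9, -0.3]
gripper_width: 0.0194
```

Call:
move_arm(moves=[0,0,0,0,0,0.7,0.9,0,0,0,0,0,0,0.9,0,0,0,0,0,0,0.9])

```text
time_s: 25.88
eef_pos: [0.5054, 0.2578, 0.0928]
orientation: [0.588, 3.084, 0.003]
force: [-0.2, 0.5, 0.2]
gripper_width: 0.0194
```

Call:
move_arm(moves=[0,0,0,0,0,0.8,0.9,0,0,0,0,0,0.2,0.9,0,0,0,0,0,0,0.9])

```text
time_s: 26.25
eef_pos: [0.5056, 0.2578, 0.0921]
orientation: [0.588, 3.084, 0.003]
force: [-0.1, -1.2, 1.4]
gripper_width: 0.0194
```

```bash
python3 look.py w24 220 120 200 200 3; python3 -c "
from h import *
import time
"
```

```text
t 26.25 p [0.5056 0.2578 0.0921] yawy 1.1941 zdir [ 0.003  0.001 -1.   ] q [ 2.750e-01  4.160e-01  1.676e+00  1.000e-03  1.047e+00 -9.200e-01] F [-0.1  -1.17  1.38] T [-0.062  0.076  0.03 ] w 0.0194
```

View pics/w24z.png

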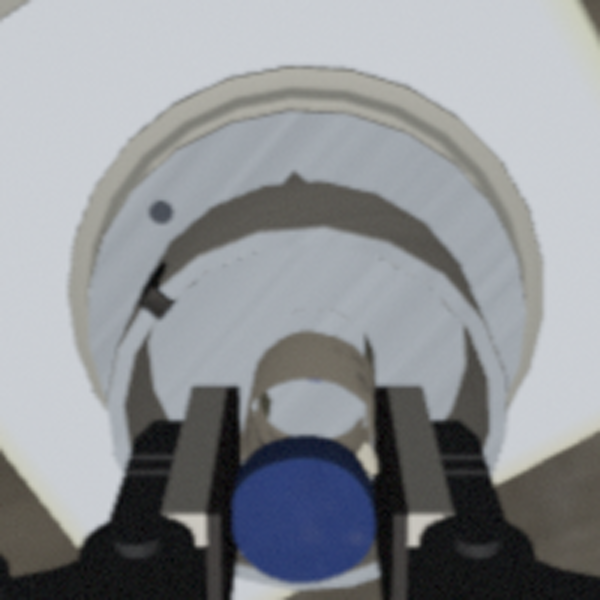

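The vial touches the floor (1.4 N), so I'll open gently and lift off.

Call:
move_arm(moves=[0,0,0,0,0,0,0.75,0,0,0,0,0,0,0.7,0,0,0,0,0,0,0.6,0,0,0,0,0,0,0.5,0,0,0,0,0,0,0.5])

```text
time_s: 26.92
eef_pos: [0.5054, 0.2578, 0.0918]
orientation: [0.588, 3.084, 0.003]
force: [0.7, 0.7, -0.1]
gripper_width: 0.0427
```

Call:
move_arm(moves=[0,0,0,0,0,-5,0.5,0,0,0,0,0,-20,0.5,0,0,0,0,0,-40,0.5,0,0,0,0,0,-40,0.5,0,0,0,0,0,0,0.5])

```text
time_s: 27.55
eef_pos: [0.5051, 0.2576, 0.2006]
orientation: [0.588, 3.084, 0.002]
force: [-1.1, 0.3, -0.0]
gripper_width: 0.0429
```

```bash
python3 look.py w25 220 120 200 150 4;python3 - <<'E'
from h import *
im=[cv2.resize(grab_frame(n)[y:y+90,x:x+110],None,fx=3.6,fy=3.6,interpolation=cv2.INTER_CUBIC) for n,x,y in (('scene',200,120),('side',240,80))]
cv2.imwrite('pics/f25.png',np.hstack(im))
E
```

```text
t 27.55 p [0.5051 0.2576 0.2006] yawy 1.194 zdir [ 0.002  0.001 -1.   ] q [ 2.750e-01  3.090e-01  1.542e+00  1.000e-03  1.288e+00 -9.200e-01] F [-1.08  0.29 -0.03] T [ 0.004 -0.021  0.033] w 0.0429
```

View pics/w25z.png

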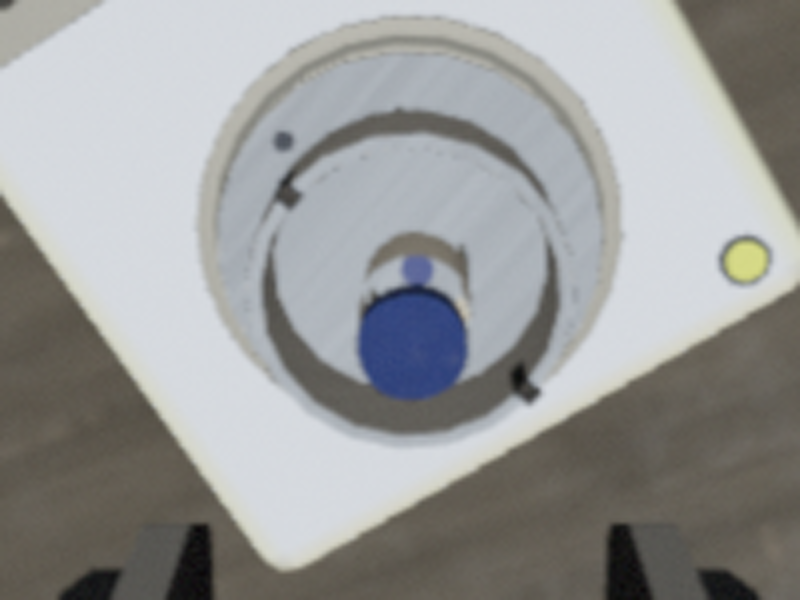

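View pics/f25.png

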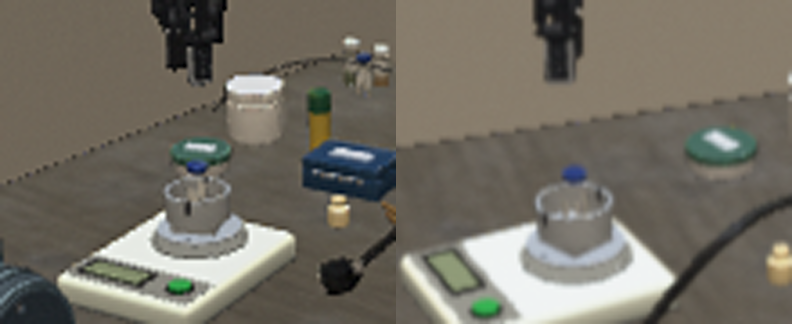

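The vial stands upright near the middle of the cup, the cup is home with its marks in line with the dot, the key is up and the gripper is clear.

```bash
python3 -c "
from plant import *
print(job_done())"
```

```text
the job is handed in; nothing more can be done
None
```

The job is handed in, finished at about 27.6 s of the 72 s allowed. `job_done()` returns no verdict, so the success below rests on my own force readings and pictures.

- **Cup:** I aligned its slot with the key bar from the wrist camera. It went straight home without riding on the bar, so I needed no turning to find the slot. It took up on the pan at the expected height, and I then let go.
- **Tare:** I held the green key at about 3 mm travel, with about 6 N, for just over a second, then released it. The cup was empty and the vial was still at its starting place.
- **Vial:** I set the blue-capped vial down with about 1.4 N of touch force, opened the fingers and backed off about 110 mm above the release height.

**Last checks:**
- The pictures after release show the vial upright near the middle of the cup, and the cup still home with its marks in line with the plate's dot. The key is up and nothing is touching.
- I did not look again at the other two vials after carrying the blue one away. The last view, just after lifting it, showed the green one still standing but hid most of the brown one. The gripper stayed well clear of both.

**Disagreement:** the fixed cameras and the wrist camera differed by about 4 to 9 mm in y. I worked from the wrist camera, and the fits confirmed it.

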